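Lock the gauge plates into the bench dock

ROBOT

A 6-joint arm with a two-finger parallel gripper is mounted at the origin on a cart in front of the work surface, level with it; the furniture and walls round the work are solid. World frame = base frame: x ahead of the robot, y to its left, z up, the work surface at z = 0. Lengths are in mm, angles in rad, forces in N, time in s.
With the tool pointing down it reaches from about 250 to 725 mm from the base axis. Payload 4 kg.
Tool frame: the origin (TCP) lies at the centre of the arm's flange, where the gripper is bolted on; the fingertips stand 173 mm ahead of it and the grasp point (between the pads) lies 155 mm ahead of it; y points along the fingers, z is the direction in which the jaws open and shut, and the axes are right-handed (so a half turn about y gives the same grasp; the last joint's range is limited). The gripper opens to 85 mm and grips with 20 to 120 N. Pads are 22 mm wide; open, the fingers measure 114 mm over their backs; the gripper's body (76 mm by 85 mm) begins 54 mm behind the grasp point. The pads swing forward as they close: fully open they stand 13 mm farther back than shut.
Start: joints at [-1.153, 0.241, 0.005, 1.335, 0, 1.571], TCP at [202.874, -456.993, 404.706] pointing down, gripper open.
Joint ranges: [-2.72, 2.72], [-1.05, 1.87], [-1.09, 1.28], [-1.99, 2.15], [-1.42, 1.44], [-3.14, 3.14]. Speed limits (rad/s): [2.79, 2.79, 3.14, 3.14, 3.14, 3.14].

INTERFACE

Orientations are given as a rotation vector (axis times angle).
In Python, from bench import arm, camera, camera_model gives the robot as it stands.
- The arm moves only by the tool move_arm, never from a script. Its argument "deltas" is a list of rows, each an object with "jaw": the finger opening in mm, from 0 to 85.4; "slide": the shift along the world's x, y, z in mm, a list of three; "yaw": the turn about the world's z in rad. A call has 1 to 10 rows; each row shifts and turns the pose as measured when the row begins; what a row does not reach is not made up. A row lasts 1/10 s, in which the tool goes at most 50 mm and 8.59 degrees, less where a joint would pass 70% of its speed; a pose out of reach is approached as far as the arm can. A call with a gripper value outside its range is refused whole. The fingers move at their own pace and stop on an object; "newtons" is the grip in N (left out, the last holds). Time passes only in rows, so rows that do not move let the fingers close. It gives the time, the measured TCP pose, the force and the opening at its end, in the units of the state.
- arm.observe(): the state, without advancing time (a new reading comes with each control period).
- camera(name): name is "scene" or "side" or "wrist"; returns the picture (420x560x3 uint8, red, green, blue); there is no depth.
- camera_model(name): a dict with "intrinsics" (3x3 intrinsics, pixels), "k1" (the pictures are not rectified: a ray, as slopes to the right and down, at radius r is drawn at 1 + k1 r^2 times it, then the intrinsics apply), "R" (3x3) and "t" (3): a world point X has camera coordinates R X + t. Camera axes: x right, y down, z forward; pixel columns grow to the right and rows downward; lengths in mm; the calibration is good to about 2 mm. A picture is of the moment at which its call begins: read the wrist's pose just before it. camera_model takes no time and is no camera call; for the wrist camera it gives the pose at the moment of the call.
- arm.job_done(): hands the job in, once; it reports no verdict.
The state is a dict: "t": time; "qpos": joint angles; "dq": joint speeds; "effort": joint torques, N m; "tool_pos": TCP position; "tool_rot": TCP orientation; "contact_force": force on the tool from outside, world axes, zero at the start; "moment": the same for the moment, N m; "width": finger opening in mm.
Only numpy, scipy, OpenCV 4.12 (cv2) and the standard library are available. Lean on these libraries where they do the work, as an engineer would, in place of code of your own. Each camera call takes 0.05 s, during which the arm holds its last target.

TASK

Put the drill gauge plates away in the grey dock. First slide the brass lock bar by its red handle fully to the right, to release it; then push each gauge plate lying on the worktop, nose first, fully home into a bay of its own and put a lock pin from the wooden stand right down through bridge and plate, until its collar sits on the bridge; finally slide the lock bar fully back to the left so that it holds the pins down. Leave the grey tin, brass oil pot, eyeglass and steel block where they are.

Things in the scene. Friction and masses are not known exactly. Their poses are not given: they have to be found in the camera images.
- dock: fixed grey three-bay dock with aluminium bridge, 135 mm wide (y), x = -64 to +22 mm; origin on the worktop below the middle lock hole; x: insertion direction, z up. Bays at y = +44, 0, -44, open to -x: floor z = 44 (open apron x = -64 to -12; flared black guides 9 mm high from x = -32), slot 31 wide, 9 high, x = -12 to the stop at +12. Bridge z = 53 to 61, 11 mm lock holes at x = 0; 13 mm holes in the floor below.
- lock_bar (a joint): brass bar along the back of the bridge top with three tabs (z = 68 to 72 mm). 0 = locked: tabs over the pin collars (they also stop a pin from going down). 0.010 m = released: bar slid fully to the dock's -y (right), tabs midway between lock holes. Stays where left; slides at about 2 N.
- lock_bar_grip (a point): grip point, 92 mm above the worktop, on the lock bar's red upright handle beyond the dock's right (-y) end; handle 14 mm (dock x) by 9 mm (dock y), z = 71 to 105 mm. Moves with the bar. Axes as the dock's. A wall juts out beyond the right end of the worktop: keep clear of it.
- pin_stand: fixed light-wood block 30 (x) x 84 (y) x 60 mm high with three blind holes, 11 mm diameter, 30 mm deep, at y = +28, 0, -28 mm in its top; origin at the centre of its underside. A parked pin's collar lies on the top, its tip at z = 37 mm. The drill press stands close on its right, a wooden case 124 mm high just left of it and of the plates: keep clear.
- bay1 (a point): bay 1 of the dock (the left one seen from the robot); all alike. Point on the vertical lock hole's axis, 47 mm above the worktop; axes as the dock's (x: a plate slides in). A plate is home when its nose meets the stop, 12 mm beyond this point; its hole centre is then here. A seated pin's tip is 9 mm below it.
- bay2 (a point): bay 2 of the dock (the middle one seen from the robot); all alike. Point on the vertical lock hole's axis, 47 mm above the worktop; axes as the dock's (x: a plate slides in). A plate is home when its nose meets the stop, 12 mm beyond this point; its hole centre is then here. A seated pin's tip is 9 mm below it.
- bay3 (a point): bay 3 of the dock (the right one seen from the robot); all alike. Point on the vertical lock hole's axis, 47 mm above the worktop; axes as the dock's (x: a plate slides in). A plate is home when its nose meets the stop, 12 mm beyond this point; its hole centre is then here. A seated pin's tip is 9 mm below it.
- plate_blue: loose aluminium gauge plate, 59 (x) x 28 x 6 mm, nose at x = +29.5, lies flat at the start (None: absent). Origin: centre of underside, z up. 12 mm through hole at x = +17.5. Upright blue grip centred at x = -16.5, y = 0: 22 mm along x, 8 mm thick along y, z = 6 to 40 mm; pinch it from above across the 8 mm. 50 to 100 g. Plates differ only in grip colour; any fits any bay.
- plate_blue_hole (a point): centre of the 12 mm lock hole of plate_blue, at mid-thickness (plate x = +17.5, z = 3 mm)
- plate_green: loose aluminium gauge plate, 59 (x) x 28 x 6 mm, nose at x = +29.5, lies flat at the start (None: absent). Origin: centre of underside, z up. 12 mm through hole at x = +17.5. Upright green grip centred at x = -16.5, y = 0: 22 mm along x, 8 mm thick along y, z = 6 to 40 mm; pinch it from above across the 8 mm. 50 to 100 g. Plates differ only in grip colour; any fits any bay.
- plate_green_hole (a point): centre of the 12 mm lock hole of plate_green, at mid-thickness (plate x = +17.5, z = 3 mm)
- plate_orange: loose aluminium gauge plate, 59 (x) x 28 x 6 mm, nose at x = +29.5, lies flat at the start (None: absent). Origin: centre of underside, z up. 12 mm through hole at x = +17.5. Upright orange grip centred at x = -16.5, y = 0: 22 mm along x, 8 mm thick along y, z = 6 to 40 mm; pinch it from above across the 8 mm. 50 to 100 g. Plates differ only in grip colour; any fits any bay.
- plate_orange_hole (a point): centre of the 12 mm lock hole of plate_orange, at mid-thickness (plate x = +17.5, z = 3 mm)
- pin1: loose lock pin, one of three alike, upright in the wooden stand at the start. Origin at its lower tip, z up towards the head: steel shank 8 mm diameter, z = 0 to 23 mm (lowest 5 tapered); collar 24 mm diameter, z = 23 to 27; black head 14 mm diameter, z = 27 to 63 mm, to grip. 30 g. Seated, the collar lies flat on the bridge.
- pin2: loose lock pin, one of three alike, upright in the wooden stand at the start. Origin at its lower tip, z up towards the head: steel shank 8 mm diameter, z = 0 to 23 mm (lowest 5 tapered); collar 24 mm diameter, z = 23 to 27; black head 14 mm diameter, z = 27 to 63 mm, to grip. 30 g. Seated, the collar lies flat on the bridge.
- pin3: loose lock pin, one of three alike, upright in the wooden stand at the start. Origin at its lower tip, z up towards the head: steel shank 8 mm diameter, z = 0 to 23 mm (lowest 5 tapered); collar 24 mm diameter, z = 23 to 27; black head 14 mm diameter, z = 27 to 63 mm, to grip. 30 g. Seated, the collar lies flat on the bridge.
- tin_grey_round: bystander: small round grey tin, 36 mm diameter, 19 mm high; origin at the centre of its underside; loose, leave alone
- oil_can_pot: bystander: small brass oil pot with a capped top, 31 mm diameter, 32 mm high; origin at the centre of its underside; loose, leave alone
- loupe_1: bystander: black eyeglass standing on its wide end, 36 mm diameter, 31 mm high; origin at the centre of its underside; loose, leave alone
- staking_block: bystander: round grey steel bench block with a ring of holes, 42 mm diameter, 20 mm high; origin at the centre of its underside; loose, leave alone

How it is judged:
By the outcome, as a careful person would: the job done as asked, in the order asked, and still so for the second after the job is handed in, with the robot touching nothing.
Of plate_blue, plate_green, plate_orange only 2 to 3 are there at a start; the rules pass over those that are not, and their reading is None.
At some moment in a run one of plate_blue, plate_green, plate_orange may be knocked a few centimetres aside while the robot is not near it.
It also fails if it takes over 210 s, if anything falls off the work surface, if the arm or the gripper's body presses on something with over 40 N, if the wrist force passes 120 N, or if a joint passes its speed limit or range.

## Working session

There is one attempt and no reset: what is moved stays moved. The work goes in short steps, Python scripts to look and compute and a tool call to move; the robot and the scene stay as the last step left them, time stands still between calls to the robot, and variables do not carry over. Pictures are saved under pics/ and viewed, and the job is handed in when it is done.

Besides the shell and the picture viewer there is one more tool, called as a command line: name --argument value ..., lists and objects as JSON in quotes. move_arm: Moves the arm, as the interface text tells. Its arguments: {"type":"object","properties":{"deltas":{"type":"array","items":{"type":"object","properties":{"jaw":{"type":"number"},"slide":{"type":"array","items":{"type":"number"}},"yaw":{"type":"number"}}}},"newtons":{"type":"number"}},"required":["deltas"]}

```bash
mkdir -p pics; ls; cat > h.py <<'E'
import numpy as np, cv2, time
from bench import arm, camera, camera_model
def snap(n,f,crop=None,scale=1):
    im=camera(n); np.save(f'pics/{f}.npy',im)
    b=cv2.cvtColor(im,cv2.COLOR_RGB2BGR)
    if crop: x0,y0,x1,y1=crop; b=b[y0:y1,x0:x1]
    if scale!=1: b=cv2.resize(b,None,fx=scale,fy=scale,interpolation=cv2.INTER_CUBIC)
    cv2.imwrite(f'pics/{f}.png',b); return im
def ray(m,u,v):
    K=np.array(m['intrinsics']);d=np.array([m['k1'],0,0,0,0.])
    p=cv2.undistortPoints(np.array([[[u,v]]],float),K,d)[0,0]
    R=np.array(m['R']);t=np.array(m['t']).ravel()
    return -R.T@t, R.T@np.array([p[0],p[1],1])
def atz(m,u,v,z):
    c,d=ray(m,u,v); return c+d*(z-c[2])/d[2]
def proj(m,X):
    R=np.array(m['R']);t=np.array(m['t']).ravel()
    return cv2.projectPoints(np.array(X,float).reshape(-1,1,3),cv2.Rodrigues(R)[0],t,np.array(m['intrinsics']),np.array([m['k1'],0,0,0,0.]))[0][:,0]
E
python3 - <<'E'
from h import *
s=arm.observe();print(s)
for n in('scene','side','wrist'):
    m=camera_model(n); snap(n,n+'0'); print(n,m)
E
```

```text
pics
{'t': 0.0, 'qpos': array([-1.15298609e+00,  2.41400105e-01,  3.75147271e-03,  1.33519825e+00,
        6.79339496e-06,  1.57083584e+00]), 'dq': array([ 0.00105896,  0.00010068, -0.00073046,  0.00014622, -0.00038215,
       -0.00144438]), 'effort': array([ 1.60576747e-03, -3.72316825e+01,  2.52408010e+01,  1.71186263e-02,
        1.18733014e-04,  1.00887959e-05]), 'tool_pos': array([ 202.7742285 , -456.74936016,  403.82941485]), 'tool_rot': array([-0.42252466,  1.99328587, -1.98919987]), 'contact_force': array([0.53492737, 0.16927895, 1.06643937]), 'moment': array([ 0.06874987, -0.03377889,  0.05454464]), 'width': 85.29164725932813}
scene {'intrinsics': array([[531.3229112 ,   0.        , 284.37091974],
       [  0.        , 531.3229112 , 212.09469078],
       [  0.        ,   0.        ,   1.        ]]), 'k1': -0.04974348788147189, 'R': array([[ 0.50827137, -0.86088464, -0.02319168],
       [-0.42520313, -0.22744209, -0.87605502],
       [ 0.74890754,  0.45513486, -0.48165315]]), 't': array([-276.3326271 ,  274.77553641,  842.67834265])}
side {'intrinsics': array([[479.83086967,   0.        , 280.86240615],
       [  0.        , 479.83086967, 218.41180107],
       [  0.        ,   0.        ,   1.        ]]), 'k1': -0.16826620943909132, 'R': array([[ 0.99027909, -0.1387839 ,  0.00929265],
       [-0.0492883 , -0.41259523, -0.90958004],
       [ 0.13006917,  0.90028007, -0.41542485]]), 't': array([-467.78333742,   93.83452226, 1078.96065627])}
wrist {'intrinsics': array([[316.89510695,   0.        , 281.30012856],
       [  0.        , 316.89510695, 212.95774874],
       [  0.        ,   0.        ,   1.        ]]), 'k1': -0.053574490542408364, 'R': array([[ 0.40623594, -0.91376229, -0.00329204],
       [-0.88219487, -0.39313562,  0.2591845 ],
       [-0.23812724, -0.10238583, -0.96582222]]), 't': array([-499.08984379,  -32.81864569,  378.73433318])}
```

The scene view shows two plates (green ~(284,240), orange ~(308,248)), the dock at ~(378,280), the red handle at ~(405,280) and the pin stand at ~(310,215).

```bash
python3 - <<'E'
from h import *
im=np.load('pics/scene0.npy')[:,:,::-1]
cv2.imwrite('pics/c1.png',cv2.resize(im[225:335,320:430],None,fx=5.4,fy=5.4,interpolation=cv2.INTER_CUBIC))
cv2.imwrite('pics/c2.png',cv2.resize(im[175:275,200:340],None,fx=5.6,fy=5.6,interpolation=cv2.INTER_CUBIC))
m=camera_model('scene')
for n,u,v,z in [('handle',404,280,92),('green',284,240,30),('orange',306,246,30),('stand',310,205,110)]: print(n,atz(m,u,v,z).round())
E
```

```text
handle [ 366. -347.   92.]
green [466. -46.  30.]
orange [467. -99.  30.]
stand [503. -90. 110.]
```

```bash
cat >> h.py <<'E'
from scipy.optimize import least_squares
from scipy.spatial.transform import Rotation as Ro
def fit(obs,p0,free=None):
    """obs: list of (model, Xlocal(3), (u,v)) ; pose x,y,yaw on table"""
    def W(p,X):
        c,s=np.cos(p[2]),np.sin(p[2]); X=np.asarray(X,float)
        return np.array([p[0]+c*X[0]-s*X[1],p[1]+s*X[0]+c*X[1],X[2]])
    def r(p): return np.concatenate([proj(m,W(p,X))[0]-np.array(uv) for m,X,uv in obs])
    s=least_squares(r,p0,x_scale=[100,100,1]); return s.x,s.fun.reshape(-1,2)
def tool():
    s=arm.observe(); R=Ro.from_rotvec(s['tool_rot']).as_matrix()
    jaw=R[:,2]; return s['tool_pos'],np.degrees(np.arctan2(jaw[1],jaw[0])),R,s
def W(p,X):
    c,s=np.cos(p[2]),np.sin(p[2])
    return np.array([p[0]+c*X[0]-s*X[1],p[1]+s*X[0]+c*X[1],X[2]])
E
python3 - <<'E'
from h import *
m=camera_model('scene')
c=lambda a,b:(320+a/5.4-.4,225+b/5.4-.4)
obs=[(m,(-64,67.5,44),c(90,230)),(m,(-64,-67.5,44),c(285,433)),(m,(0,44,61),c(236,152)),(m,(0,0,61),c(294,205)),(m,(0,-44,61),c(363,271))]
for y0 in (0,.5,-.5):
  p,e=fit(obs,[380,-290,y0]); print(p,e.round(1).tolist())
c=lambda a,b:(200+a/5.6-.4,175+b/5.6-.4)
# plates: hole (z=6), grip top centre, corners
for n,o in {'green':[((17.5,0,6),(543,378)),((-29.5,-14,6),(462,425)),((-29.5,14,6),(428,396)),((29.5,14,6),(552,355)),((-16.5,0,40),(467,328))],
 'orange':[((17.5,0,6),(662,415)),((-29.5,-14,6),(588,470)),((-29.5,14,6),(550,443)),((29.5,-14,6),(706,418)),((-16.5,0,40),(592,368))]}.items():
  p,e=fit([(m,X,c(*uv)) for X,uv in o],[470,-60,0.3]); print(n,p,e.round(1).tolist())
# stand
o=[((-15,42,60),(534,140)),((-15,-42,60),(630,224)),((15,-42,60),(690,208)),((0,28,101-4),(580,60)),((0,0,96),(610,90)),((0,-28,97),(641,114))]
p,e=fit([(m,X,c(*uv)) for X,uv in o],[500,-90,0.]); print('stand',p,e.round(1).tolist())
tp,j,R,s=tool();print(tp,j,R.round(2))
mm=camera_model('wrist');print('wristcam',-np.array(mm['R']).T@mm['t'], np.array(mm['R'])[2])
E
```

```text
[ 430.76580145 -273.72521314   -0.53430435] [[-6.9, -2.5], [-1.4, -3.1], [0.1, 1.1], [3.0, 2.2], [4.9, 1.6]]
[ 430.76579848 -273.72521897   -0.53430461] [[-6.9, -2.5], [-1.4, -3.1], [0.1, 1.1], [3.0, 2.2], [4.9, 1.6]]
[ 430.76580023 -273.72521579   -0.53430447] [[-6.9, -2.5], [-1.4, -3.1], [0.1, 1.1], [3.0, 2.2], [4.9, 1.6]]
green [490.27804027 -46.70916411  -0.5088474 ] [[0.3, -0.1], [-0.2, 0.5], [-0.5, -0.2], [-0.0, -0.3], [0.4, 0.0]]
orange [ 4.87517949e+02 -1.02141067e+02 -3.95808501e-01] [[-0.1, -0.2], [0.4, 0.3], [-0.9, -0.5], [0.3, 0.1], [0.3, 0.2]]
stand [584.5403148  -42.95571041  -0.5933951 ] [[-0.1, -0.6], [-0.6, -0.4], [0.4, -0.5], [-0.1, 0.6], [0.1, 0.4], [0.4, 0.6]]
[ 202.79374672 -456.8035278   404.01306709] -66.06047570498987 [[-0.91 -0.    0.41]
 [-0.41  0.   -0.91]
 [-0.   -1.   -0.  ]]
wristcam [ 264.0023842  -430.21889398  372.76667205] [-0.2380214  -0.10262413 -0.96582302]
```

```bash
python3 - <<'E'
from h import *
m=camera_model('scene')
c=lambda a,b:(320+a/5.4-.4,225+b/5.4-.4)
obs=[(m,(-64,67.5,44),c(90,230)),(m,(-64,-67.5,44),c(285,433)),(m,(-12,67.5,61),c(208,160)),(m,(-12,-67.5,61),c(417,350)),(m,(22,-67.5,44),c(499,370))]
p,e=fit(obs,[380,-290,0]); print(p,e.round(1).tolist())
for X in [(0,44,61),(0,0,61),(0,-44,61)]: print(((proj(m,W(p,X))[0]-[320,225]+.4)*5.4).round())
for X in [(0,-88,92)]: print(W(p,X), p[2]*57.3)
print(atz(m,320+450/5.4,225+300/5.4,92))
E
```

```text
[ 422.68135824 -287.63392528   -0.62127956] [[-1.2, -0.8], [-0.4, 1.1], [0.3, -1.5], [0.7, 0.8], [0.5, -0.3]]
[272. 176.]
[339. 239.]
[411. 307.]
[ 371.45866204 -359.18974541   92.        ] -35.59931894890368
[ 364.38636501 -346.69908213   92.        ]
```

```bash
python3 - <<'E'
from h import *
m=camera_model('scene')
for n,u,v,z in [('base front corner',342,244,0),('base left',356,226,0),('dish',370,205,100),('green box bottom',362,255,20),('case corner',253,238,0),('case right back',292,218,0),('table front corner',388,347,0),('table right',455,300,0)]: print(n,atz(m,u,v,z).round())
im=np.load('pics/scene0.npy')[:,:,::-1]
cv2.imwrite('pics/c3.png',cv2.resize(im[0:300,280:480],None,fx=2,fy=2,interpolation=cv2.INTER_CUBIC))
E
```

```text
base front corner [ 555. -144.    0.]
base left [ 643. -139.    0.]
dish [ 580. -195.  100.]
green box bottom [ 506. -212.   20.]
case corner [481.  47.   0.]
case right back [605.  14.   0.]
table front corner [ 294. -353.    0.]
table right [ 475. -419.    0.]
```

move_arm --deltas '[{"slide": [20,17,-4],"yaw": -0.1,"jaw": 40},{"slide": [20,17,-4],"yaw": -0.1,"jaw": 40},{"slide": [20,17,-4],"yaw": -0.1,"jaw": 40},{"slide": [20,17,-4],"yaw": -0.1,"jaw": 40},{"slide": [20,17,-4],"yaw": -0.1,"jaw": 40},{"slide": [20,17,-4],"yaw": -0.1,"jaw": 40},{"slide": [20,17,-4],"yaw": -0.1,"jaw": 40},{"slide": [20,17,-4],"yaw": -0.1,"jaw": 40},{"slide": [20,17,-4],"yaw": -0.1,"jaw": 40},{"slide": [20,17,-4],"yaw": -0.1,"jaw": 40}]'

```text
t: 1.15
tool_pos: [403.3, -285.6, 359.6]
tool_rot: [-0.594, -1.876, 1.858]
contact_force: [-0.1, 0.6, -0.3]
width: 40.1
```

```bash
python3 - <<'E'
from h import *
print(tool()[:2]); snap('wrist','w1')
m=camera_model('wrist'); import pickle; pickle.dump(m,open('pics/w1.pkl','wb'))
E
```

```text
(array([ 403.29638543, -285.621601  ,  359.6311653 ]), np.float64(-125.44103626805858))
```

```bash
python3 - <<'E'
from h import *
im=np.load('pics/w1.npy')[:,:,::-1]
cv2.imwrite('pics/c4.png',cv2.resize(im[145:255,180:390],None,fx=3.8,fy=3.8,interpolation=cv2.INTER_CUBIC))
cv2.imwrite('pics/c5.png',cv2.resize(im[160:360,0:140],None,fx=3,fy=3,interpolation=cv2.INTER_CUBIC))
E
python3 - <<'E'
from h import *; import pickle
m=pickle.load(open('pics/w1.pkl','rb'))
c=lambda a,b:(180+a/3.8-.37,145+b/3.8-.37)
obs=[(m,(0,44,61),c(149,136)),(m,(0,0,61),c(342,134)),(m,(0,-44,61),c(537,134)),(m,(-64,67.5,44),c(83,378)),(m,(-64,-67.5,44),c(616,377))]
p,e=fit(obs,[420,-290,-.6]); print('dock',p,p[2]*57.3,e.round(1).tolist())
p3,e=fit(obs[:3],p); print('dock holes',p3,e.round(1).tolist())
h=atz(m,*c(731,202),105); print('handle top',h, Ro.from_euler('z',-p[2]).apply(h-np.r_[p[:2],0]))
ms=camera_model('scene')
h=atz(ms,320+452/5.4-.4,225+254/5.4-.4,105); print('scene handle top',h,Ro.from_euler('z',-p[2]).apply(h-np.r_[p[:2],0]))
c=lambda a,b:(a/3-.33,160+b/3-.33)
for n,o in {'green':[((17.5,0,6),(183,227)),((29.5,14,6),(138,199)),((29.5,-14,6),(217,193)),((-29.5,-14,6),(246,343))],
 'orange':[((17.5,0,6),(286,147)),((29.5,14,6),(237,124)),((29.5,-14,6),(315,106)),((-29.5,-14,6),(361,261))]}.items():
  p,e=fit([(m,X,c(*uv)) for X,uv in o],[480,-60,-.5]); print(n,p,e.round(1).tolist())
print(proj(ms,np.array([W(p3,X) for X in [(0,44,61),(0,0,61),(0,-44,61)]])))
E
```

```text
dock [ 430.98506521 -285.33007893   -0.60334129] -34.57145612752001 [[-0.8, 0.0], [-0.0, 0.3], [0.6, 0.2], [-0.3, -0.4], [0.6, -0.2]]
dock holes [ 431.05634352 -285.47054172   -0.60182614] [[-0.7, -0.0], [0.1, 0.2], [0.7, -0.1]]
handle top [ 383.52791106 -344.44790696  105.        ] [ -5.53504807 -75.60729008 105.        ]
scene handle top [ 371.58326457 -342.91381513  105.        ] [-16.24123915 -81.12140744 105.        ]
green [493.26403925 -41.86965625  -0.56873883] [[0.3, 0.1], [1.3, -0.5], [-1.6, 0.7], [-0.0, -0.3]]
orange [ 4.91792590e+02 -9.84626342e+01 -4.30495338e-01] [[0.0, -0.0], [0.9, -0.8], [-1.2, 0.6], [0.3, 0.2]]
[[370.22447505 254.95317454]
 [382.95016854 266.3505651 ]
 [396.56705076 278.55009576]]
```

```bash
python3 - <<'E'
from h import *; import pickle
m=pickle.load(open('pics/w1.pkl','rb'))
p=[431.,-285.4,-.602]
c=lambda a,b:(180+a/3.8-.37,145+b/3.8-.37)
for a,b in [(731,236),(712,204),(752,204),(752,268),(712,268)]:
  h=atz(m,*c(a,b),105); print('handle top',h, Ro.from_euler('z',-p[2]).apply(h-np.r_[p[:2],0]))
tp,j,R,s=tool(); print(tp, R[:,1])
E
```

```text
handle top [ 377.80006834 -341.0629061   105.        ] [-12.32617344 -76.00432417 105.        ]
handle top [ 385.24773706 -341.27719733  105.        ] [ -6.06641861 -71.96338869 105.        ]
handle top [ 380.92058583 -347.53988544  105.        ] [ -6.08636664 -79.57555672 105.        ]
handle top [ 370.01563827 -341.16918443  105.        ] [-18.68195256 -80.50017985 105.        ]
handle top [ 374.41280604 -334.81931681  105.        ] [-18.65366563 -72.77650824 105.        ]
[ 405.02324111 -284.32108502  358.86019181] [ 0.00160649  0.01169833 -0.99993028]
```

move_arm --deltas '[{"slide": [-15,-29,-30],"yaw": 0.016,"jaw": 40},{"slide": [-15,-29,-30],"jaw": 40},{"slide": [0,0,0]}]'

```text
validation failed for argument at $.de...
```

```bash
python3 - <<'E'
from h import *; import pickle
print(tool()[:2]); m=camera_model('wrist'); pickle.dump(m,open('pics/w2.pkl','wb')); snap('wrist','w2'); snap('scene','s2',(300,130,460,330),3);snap('side','d2',(200,200,340,350),4)
E
```

```text
(array([ 405.02324111, -284.32108502,  358.86019181]), np.float64(-124.9067838024206))
```

move_arm --deltas '[{"slide": [-15,-29,-25],"yaw": -0.01,"jaw": 40},{"slide": [-15,-29,-25],"yaw": 0,"jaw": 40},{"slide": [0,0,0],"yaw": 0,"jaw": 40}]'

```text
t: 1.65
tool_pos: [370.6, -347.3, 310.1]
tool_rot: [-0.61, -1.864, 1.852]
contact_force: [-0.6, 0.4, -0.1]
width: 40.0
```

```bash
cat >> h.py <<'E'
import pickle
def look(tag,s=None,d=None,w=None,ws=1):
    tp,j,R,st=tool(); print(tp.round(1),round(j,2),st['width'],st['contact_force'].round(1),st['t'])
    m=camera_model('wrist'); pickle.dump(m,open(f'pics/w{tag}.pkl','wb')); snap('wrist','w'+tag,w,ws)
    if s: snap('scene','s'+tag,*s)
    if d: snap('side','d'+tag,*d)
E
python3 -c "
from h import *
look('3',((300,130,460,330),3),((200,200,340,350),4))"
```

```text
[ 370.6 -347.3  310.1] -126.32 40.018614339064364 [-0.6  0.4 -0.1] 1.65
```

```bash
python3 - <<'E'
from h import *
im=np.load('pics/w3.npy')[:,:,::-1]
cv2.imwrite('pics/c6.png',cv2.resize(im[160:290,70:310],None,fx=3.3,fy=3.3,interpolation=cv2.INTER_CUBIC))
E
python3 - <<'E'
from h import *
m=pickle.load(open('pics/w3.pkl','rb'))
c=lambda a,b:(70+a/3.3-.35,160+b/3.3-.35)
obs=[(m,(0,44,61),c(138,161)),(m,(0,0,61),c(331,158)),(m,(0,-44,61),c(532,154)),(m,(-64,67.5,44),c(120,392)),(m,(-64,-67.5,44),c(652,390))]
p,e=fit(obs,[420,-290,-.6]); print('dock',p,p[2]*57.3,e.round(1).tolist())
p3,e=fit(obs[:3],p); print('dock holes',p3,e.round(1).tolist())
for a,b in [(681,275)]:
  h=atz(m,*c(a,b),105); print('handle top',h, Ro.from_euler('z',-p[2]).apply(h-np.r_[p[:2],0]))
print(tool()[0],Ro.from_euler('z',-p[2]).apply(tool()[0]-np.r_[p[:2],0]))
E
```

```text
dock [ 428.19715524 -287.88854085   -0.61887654] -35.461625845499256 [[-1.0, -0.0], [0.1, 0.1], [0.3, 0.5], [0.1, -0.3], [0.5, -0.2]]
dock holes [ 428.21676573 -288.0682953    -0.61321651] [[-0.7, 0.1], [0.2, -0.1], [0.5, -0.0]]
handle top [ 374.65316981 -343.8734688   105.        ] [-11.13521976 -76.66340335 105.        ]
[ 372.92413312 -345.69211706  313.31617869] [-11.48853822 -79.14779774 313.31617869]
```

```bash
python3 - <<'E'
from h import *
for i in range(6):
    s=arm.observe(); print(s['t'],s['tool_pos'].round(2),s['contact_force'].round(1)); m=camera_model('wrist'); print((-m['R'].T@m['t']).round(2)); camera('wrist')
E
```

```text
1.8 [ 372.92 -345.69  313.32] [-0.6  0.2  0.3]
[ 427.41 -384.27  282.29]
1.85 [ 373.39 -345.39  313.71] [-0.6 -0.1 -0.6]
[ 427.95 -383.93  282.77]
1.9 [ 373.7  -345.18  313.88] [-0.4  0.1 -0.4]
[ 428.31 -383.67  282.99]
1.95 [ 373.86 -344.99  313.92] [0.5 0.1 1. ]
[ 428.51 -383.47  283.03]
2.0 [ 373.94 -344.87  313.85] [-0.  -0.1 -1.2]
[ 428.61 -383.34  282.96]
2.05 [ 373.95 -344.82  313.73] [-0.2  0.2  0.5]
[ 428.63 -383.26  282.82]
```

```bash
cat >> h.py <<'E'
def settle(n=4):
    for _ in range(n): camera('side')
E
python3 - <<'E'
from h import *
settle(4); look('4',None,None,(70,160,310,290),3.3)
E
```

```text
[ 373.7 -344.9  313.1] -125.92 40.03018553767827 [-0.5 -0.   0.4] 2.3
```

```bash
python3 - <<'E'
from h import *
m=pickle.load(open('pics/w4.pkl','rb'))
c=lambda a,b:(70+a/3.3-.35,160+b/3.3-.35)
obs=[(m,(0,44,61),c(163,164)),(m,(0,0,61),c(355,163)),(m,(0,-44,61),c(552,160)),(m,(-64,67.5,44),c(143,394)),(m,(-64,-67.5,44),c(667,394))]
p,e=fit(obs,[420,-290,-.6]); print('dock',p,p[2]*57.3,e.round(1).tolist())
p3,e=fit(obs[:3],p); print('dock holes',p3,e.round(1).tolist())
for a,b in [(702,282)]:
  h=atz(m,*c(a,b),105); print('handle top',h, Ro.from_euler('z',-p[2]).apply(h-np.r_[p[:2],0]))
print(tool()[0],Ro.from_euler('z',-p[2]).apply(tool()[0]-np.r_[p[:2],0]))
E
```

```text
dock [ 428.26430395 -287.8678007    -0.61535463] -35.2598200574425 [[-0.7, 0.3], [-0.1, 0.1], [0.6, 0.5], [-0.5, -0.5], [0.7, -0.5]]
dock holes [ 428.38862678 -288.04967794   -0.6133854 ] [[-0.7, 0.2], [-0.0, -0.2], [0.6, 0.1]]
handle top [ 374.63794432 -343.58189773  105.        ] [-11.62875305 -76.45010894 105.        ]
[ 373.67043436 -344.98757729  312.97092528] [-11.60736559 -78.15643632 312.97092528]
```

move_arm --deltas '[{"slide": [1,1,-31],"yaw": 0.005,"jaw": 40},{"slide": [0,0,-30],"yaw": 0,"jaw": 40},{"slide": [0,0,0],"yaw": 0,"jaw": 40},{"slide": [0,0,0],"yaw": 0,"jaw": 40}]'

```text
t: 2.75
tool_pos: [375.6, -344.3, 252.5]
tool_rot: [-0.609, -1.873, 1.866]
contact_force: [0.3, -1.1, 0.7]
width: 39.9
```

```bash
python3 - <<'E'
from h import *
settle(2); look('5',((320,180,440,330),4),None)
E
```

```text
[ 375.6 -344.4  253. ] -125.6 39.929410785299815 [0.  0.1 0.1] 2.85
```

move_arm --deltas '[{"slide": [0,0,0],"yaw": 0,"jaw": 4},{"slide": [0,0,0],"yaw": 0,"jaw": 4},{"slide": [0,0,0],"yaw": 0,"jaw": 4},{"slide": [0,0,0],"yaw": 0,"jaw": 4},{"slide": [0,0,0],"yaw": 0,"jaw": 4},{"slide": [0,0,0],"yaw": 0,"jaw": 4}]' --newtons 40

```text
t: 3.55
tool_pos: [376.2, -345.4, 255.5]
tool_rot: [-0.616, -1.871, 1.871]
contact_force: [0.8, -0.1, -1.3]
width: 7.8
```

move_arm --deltas '[{"slide": [-2.3,-3.3,0],"yaw": 0,"jaw": 4},{"slide": [-2.3,-3.3,0],"yaw": 0,"jaw": 4},{"slide": [-2.3,-3.3,0],"yaw": 0,"jaw": 4}]'

```text
t: 3.85
tool_pos: [369.8, -354.5, 255.4]
tool_rot: [-0.615, -1.878, 1.868]
contact_force: [7.8, 10.5, -0.9]
width: 7.9
```

```bash
python3 - <<'E'
from h import *
settle(2); look('6')
E
```

```text
[ 369.8 -354.5  255.5] -125.5 7.570084068877226 [ 2.9  4.7 -0.2] 3.95
```

move_arm --deltas '[{"slide": [-1.2,-1.7,0],"yaw": 0,"jaw": 4},{"slide": [-0.6,-0.8,0],"yaw": 0,"jaw": 4}]'

```text
t: 4.2
tool_pos: [369.1, -355.5, 255.5]
tool_rot: [-0.617, -1.888, 1.862]
contact_force: [2.4, 3.7, -0.9]
width: 8.2
```

move_arm --deltas '[{"slide": [0,0,0],"yaw": 0,"jaw": 30},{"slide": [0,0,0],"yaw": 0,"jaw": 30},{"slide": [0,0,0],"yaw": 0,"jaw": 30},{"slide": [0,0,20],"yaw": 0,"jaw": 30},{"slide": [0,0,40],"yaw": 0,"jaw": 40},{"slide": [0,0,0],"yaw": 0,"jaw": 40},{"slide": [0,0,0],"yaw": 0,"jaw": 40},{"slide": [0,0,0],"yaw": 0,"jaw": 40}]'

```text
t: 5.0
tool_pos: [367.2, -357.7, 317.4]
tool_rot: [-0.619, -1.881, 1.864]
contact_force: [-0.1, -0.3, -0.3]
width: 40.6
```

```bash
python3 - <<'E'
from h import *
settle(2); look('7',None,None,(50,160,310,290),3)
E
```

```text
[ 367.  -357.3  316.6] -125.58 39.747585291021814 [-0.1 -0.3 -0.4] 5.1
```

```bash
python3 - <<'E'
from h import *
m=pickle.load(open('pics/w7.pkl','rb'))
c=lambda a,b:(50+a/3-.33,160+b/3-.33)
obs=[(m,(0,44,61),c(172,159)),(m,(0,0,61),c(342,158)),(m,(0,-44,61),c(517,157)),(m,(-64,67.5,44),c(153,360)),(m,(-64,-67.5,44),c(624,364))]
p,e=fit(obs,[420,-290,-.6]); print('dock',p,p[2]*57.3,e.round(1).tolist())
def d(m,p,u,v,z):
  h=atz(m,u,v,z); return Ro.from_euler('z',-p[2]).apply(h-np.r_[p[:2],0]).round(1)
print([d(m,p,*c(a,b),72) for a,b in [(240,192),(419,192),(600,190)]], d(m,p,*c(683,264),105))
m=pickle.load(open('pics/w4.pkl','rb'))
c=lambda a,b:(70+a/3.3-.35,160+b/3.3-.35)
p=[428.26,-287.87,-.6154]
print([d(m,p,*c(a,b),72) for a,b in [(198,203),(399,203),(606,200)]])
E
```

```text
dock [ 428.25239083 -287.74104599   -0.61728481] -35.370419359533194 [[-0.6, -0.4], [-0.3, -0.0], [0.0, 0.3], [0.9, -0.2], [0.1, 0.3]]
[array([-5.6, 21.2, 72. ]), array([ -5.5, -22.5,  72. ]), array([ -4.9, -65.5,  72. ])] [-10.9 -85.9 105. ]
[array([-5.6, 30.9, 72. ]), array([ -6. , -12.5,  72. ]), array([ -5.7, -56.3,  72. ])]
```

move_arm --deltas '[{"slide": [8,30,10],"yaw": 0.02,"jaw": 40},{"slide": [10,35,5],"yaw": 0.02,"jaw": 40},{"slide": [10,35,0],"yaw": 0.02,"jaw": 40},{"slide": [10,35,0],"yaw": 0.02,"jaw": 40},{"slide": [10,35,0],"yaw": 0.02,"jaw": 40},{"slide": [10,35,0],"yaw": 0.02,"jaw": 40},{"slide": [10,35,0],"yaw": 0.02,"jaw": 40},{"slide": [10,25,0],"yaw": 0.01,"jaw": 40},{"slide": [0,0,0],"yaw": 0,"jaw": 40},{"slide": [0,0,0],"yaw": 0,"jaw": 40}]'

```text
t: 6.15
tool_pos: [411.0, -154.1, 324.4]
tool_rot: [-0.398, -2.088, 1.948]
contact_force: [0.3, 0.1, -0.2]
width: 40.1
```

```bash
python3 - <<'E'
from h import *
settle(5); look('8')
E
```

```text
[ 410.9 -154.6  324.7] -111.75 39.97140908686309 [-0.1  0.9  0.1] 6.4
```

```bash
python3 - <<'E'
from h import *
print(tool()[2].round(3))
im=np.load('pics/w8.npy')[:,:,::-1]
cv2.imwrite('pics/c8.png',cv2.resize(im[90:210,130:260],None,fx=5,fy=5,interpolation=cv2.INTER_CUBIC))
cv2.imwrite('pics/c9.png',cv2.resize(im[0:110,0:180],None,fx=4.4,fy=4.4,interpolation=cv2.INTER_CUBIC))
E
```

```text
[[-0.929  0.025 -0.369]
 [ 0.37   0.065 -0.927]
 [ 0.001 -0.998 -0.07 ]]
```

```bash
python3 - <<'E'
from h import *
s=arm.observe(); q=s['qpos'];print(q.round(4),q[1:4].sum())
m=pickle.load(open('pics/w8.pkl','rb'))
c=lambda a,b:(130+a/5-.4,90+b/5-.4)
for n,o in {'green':[((17.5,0,6),(182,271)),((29.5,14,6),(110,192)),((29.5,-14,6),(263,212)),((-29.5,-14,6),(237,528))],
 'orange':[((17.5,0,6),(446,160)),((29.5,14,6),(365,87)),((29.5,-14,6),(524,92)),((-29.5,-14,6),(522,425))]}.items():
  p,e=fit([(m,X,c(*uv)) for X,uv in o],[480,-60,-.5]); print(n,p,e.round(1).tolist(),'grip',W(p,(-16.5,0,40)))
c=lambda a,b:(a/4.4-.4,b/4.4-.4)
o=[((-15,-42,60),(562,382)),((15,-42,60),(582,191)),((0,-28,64),(488,269)),((15,-42,0),(732,266)),((-15,-42,0),(713,412))]
p,e=fit([(m,X,c(*uv)) for X,uv in o],[580,-40,-.6]); print('stand',p,e.round(1).tolist())
E
```

```text
[-0.3804  0.1765 -0.2944  1.1006  0.0698  3.1406] 0.9827746994441452
green [493.23450684 -45.07407423  -0.5320628 ] [[-0.0, -0.4], [0.5, -0.0], [-0.6, 0.5], [0.2, -0.1]] grip [479.0154269  -36.70342517  40.        ]
orange [ 4.91315404e+02 -1.00842630e+02 -4.16841812e-01] [[-0.2, -0.1], [0.4, 0.1], [-0.3, -0.0], [0.0, -0.0]] grip [476.22826333 -94.16219706  40.        ]
stand [585.53759085 -41.91311558  -0.5948825 ] [[0.2, 0.0], [0.2, -0.1], [-2.2, -0.5], [1.1, -0.3], [1.1, 1.1]]
```

move_arm --deltas '[{"slide": [0,0,0],"yaw": 0.149,"jaw": 40},{"slide": [0,0,0],"yaw": 0.149,"jaw": 40},{"slide": [0,0,0],"yaw": 0.149,"jaw": 40},{"slide": [0,0,0],"yaw": 0.149,"jaw": 40},{"slide": [0,0,0],"yaw": 0.149,"jaw": 40},{"slide": [0,0,0],"yaw": 0.149,"jaw": 40},{"slide": [0,0,0],"yaw": 0.149,"jaw": 40},{"slide": [0,0,0],"yaw": 0.149,"jaw": 40},{"slide": [0,0,0],"yaw": 0.149,"jaw": 40},{"slide": [0,0,0],"yaw": 0.149,"jaw": 40}]'

```text
t: 7.45
tool_pos: [410.3, -158.9, 325.2]
tool_rot: [-1.003, 1.591, -1.485]
contact_force: [0.9, -0.5, 0.1]
width: 40.3
```

```bash
cat > q.py <<'E'
from h import *
tp,j,R,s=tool(); print(s['t'],tp.round(1),'jaw',round(j,2),'axis',R[:,1].round(4),'q',s['qpos'].round(3),'w',s['width'].round(1),'F',s['contact_force'].round(1))
E
python3 q.py
```

```text
Traceback (most recent call last):
  File "q.py", line 2, in <module>
    tp,j,R,s=tool(); print(s['t'],tp.round(1),'jaw',round(j,2),'axis',R[:,1].round(4),'q',s['qpos'].round(3),'w',s['width'].round(1),'F',s['contact_force'].round(1))
                                                                                                                 ^^^^^^^^^^^^^^^^
AttributeError: 'float' object has no attribute 'round'
```

```bash
sed -i "s/s\['width'\].round(1)/round(s['width'],1)/" q.py; python3 q.py
```

```text
7.45 [ 410.3 -158.9  325.2] jaw -25.55 axis [-0.0616  0.0297 -0.9977] q [-0.371  0.208 -0.254  1.177  0.005  1.646] w 40.3 F [ 0.9 -0.5  0.1]
```

move_arm --deltas '[{"slide": [0,0,0],"yaw": 0.149,"jaw": 40},{"slide": [0,0,0],"yaw": 0.149,"jaw": 40},{"slide": [0,0,0],"yaw": 0.149,"jaw": 40},{"slide": [0,0,0],"yaw": 0.149,"jaw": 40},{"slide": [0,0,0],"yaw": 0.149,"jaw": 40},{"slide": [0,0,0],"yaw": 0.149,"jaw": 40},{"slide": [0,0,0],"yaw": 0.149,"jaw": 40},{"slide": [0,0,0],"yaw": 0.149,"jaw": 40},{"slide": [0,0,0],"yaw": 0.149,"jaw": 40},{"slide": [0,0,0],"yaw": 0.149,"jaw": 40}]'

```text
t: 8.45
tool_pos: [409.9, -162.9, 325.6]
tool_rot: [-1.599, 0.422, -0.395]
contact_force: [-1.0, -0.4, 1.0]
width: 40.1
```

move_arm --deltas '[{"slide": [0,0,0],"yaw": 0.149,"jaw": 40},{"slide": [0,0,0],"yaw": 0.149,"jaw": 40},{"slide": [0,0,0],"yaw": 0.149,"jaw": 40},{"slide": [0,0,0],"yaw": 0.149,"jaw": 40},{"slide": [0,0,0],"yaw": 0.149,"jaw": 40},{"slide": [0,0,0],"yaw": 0.149,"jaw": 40},{"slide": [0,0,0],"yaw": 0.149,"jaw": 40},{"slide": [0,0,0],"yaw": 0.149,"jaw": 40},{"slide": [0,0,0],"yaw": 0.149,"jaw": 40},{"slide": [0,0,0],"yaw": 0.149,"jaw": 40}]'

```text
t: 9.45
tool_pos: [409.0, -166.6, 326.2]
tool_rot: [-1.494, -0.801, 0.744]
contact_force: [-0.5, 0.6, 0.8]
width: 40.1
```

```bash
python3 q.py
```

```text
9.45 [ 409.  -166.6  326.2] jaw 146.33 axis [ 0.0595 -0.0375 -0.9975] q [-0.383  0.15  -0.324  1.028 -0.013 -1.367] w 40.1 F [-0.5  0.6  0.8]
```

move_arm --deltas '[{"slide": [0,0.4,0],"yaw": 0.149,"jaw": 40},{"slide": [0,0.4,0],"yaw": 0.149,"jaw": 40},{"slide": [0,0.4,0],"yaw": 0.149,"jaw": 40},{"slide": [0,0.4,0],"yaw": 0.149,"jaw": 40},{"slide": [0,0.4,0],"yaw": 0.149,"jaw": 40},{"slide": [0,0.4,0],"yaw": 0.149,"jaw": 40},{"slide": [0,0.4,0],"yaw": 0.149,"jaw": 40},{"slide": [0,0.4,0],"yaw": 0.149,"jaw": 40},{"slide": [0,0.4,0],"yaw": 0.149,"jaw": 40},{"slide": [0,0.4,0],"yaw": 0.149,"jaw": 40}]'

```text
t: 10.45
tool_pos: [407.8, -166.4, 326.9]
tool_rot: [-0.654, -1.916, 1.783]
contact_force: [-0.3, 0.4, -0.2]
width: 40.1
```

move_arm --deltas '[{"slide": [0,0,0],"yaw": 0.149,"jaw": 40},{"slide": [0,0,0],"yaw": 0.149,"jaw": 40},{"slide": [0,0,0],"yaw": 0,"jaw": 40}]'

```text
t: 10.75
tool_pos: [412.5, -155.1, 327.2]
tool_rot: [-0.399, -2.08, 1.955]
contact_force: [-1.3, -0.4, 0.6]
width: 39.7
```

```bash
python3 q.py
```

```text
10.75 [ 412.5 -155.1  327.2] jaw -111.74 axis [ 0.0229  0.0572 -0.9981] q [-0.378  0.177 -0.286  1.107  0.062 -3.14 ] w 39.7 F [-1.3 -0.4  0.6]
```

move_arm --deltas '[{"slide": [0,0,0],"yaw": 0.1,"jaw": 40},{"slide": [0,0,0],"yaw": 0,"jaw": 40}]'

```text
t: 10.95
tool_pos: [420.9, -129.2, 327.4]
tool_rot: [-0.329, -2.099, 2.015]
contact_force: [0.7, -0.3, 0.4]
width: 40.2
```

```bash
python3 q.py
```

```text
10.95 [ 420.9 -129.2  327.4] jaw -107.76 axis [ 0.0132  0.0386 -0.9992] q [-0.31   0.176 -0.287  1.107  0.041 -3.142] w 40.2 F [ 0.7 -0.3  0.4]
```

move_arm --deltas '[{"slide": [-6,-20,0],"yaw": 0.05,"jaw": 40},{"slide": [0,0,0],"yaw": 0,"jaw": 40}]'

```text
t: 11.15
tool_pos: [422.5, -123.3, 327.6]
tool_rot: [-0.305, -2.087, 2.047]
contact_force: [0.7, -0.3, -0.2]
width: 40.2
```

```bash
python3 q.py
```

```text
11.15 [ 422.5 -123.3  327.6] jaw -106.59 axis [ 0.0065  0.0184 -0.9998] q [-0.29   0.175 -0.287  1.108  0.019 -3.142] w 40.2 F [ 0.7 -0.3 -0.2]
```

Works; once more.

move_arm --deltas '[{"slide": [-6,-20,0],"yaw": 0.045,"jaw": 40},{"slide": [0,0,0],"yaw": 0,"jaw": 40}]'

```text
t: 11.35
tool_pos: [423.2, -118.7, 327.6]
tool_rot: [-0.286, -2.075, 2.076]
contact_force: [-0.2, -0.2, 0.8]
width: 39.8
```

```bash
python3 q.py
```

```text
11.35 [ 423.2 -118.7  327.6] jaw -105.66 axis [ 5.e-04 -8.e-04 -1.e+00] q [-2.730e-01  1.740e-01 -2.880e-01  1.108e+00 -1.000e-03 -3.142e+00] w 39.8 F [-0.2 -0.2  0.8]
```

move_arm --deltas '[{"slide": [0,0,0],"yaw": -0.149,"jaw": 40},{"slide": [0,0,0],"yaw": -0.149,"jaw": 40},{"slide": [0,0,0],"yaw": -0.149,"jaw": 40},{"slide": [0,0,0],"yaw": -0.149,"jaw": 40},{"slide": [0,0,0],"yaw": -0.149,"jaw": 40},{"slide": [0,0,0],"yaw": -0.149,"jaw": 40},{"slide": [0,0,0],"yaw": -0.149,"jaw": 40},{"slide": [0,0,0],"yaw": -0.149,"jaw": 40},{"slide": [0,0,0],"yaw": -0.149,"jaw": 40},{"slide": [0,0,0],"yaw": -0.149,"jaw": 40}]'

```text
t: 12.35
tool_pos: [422.3, -120.9, 327.6]
tool_rot: [-1.3, -1.052, 1.057]
contact_force: [-0.2, 0.1, -0.1]
width: 40.0
```

move_arm --deltas '[{"slide": [0,0,0],"yaw": -0.149,"jaw": 40},{"slide": [0,0,0],"yaw": -0.149,"jaw": 40},{"slide": [0,0,0],"yaw": -0.149,"jaw": 40},{"slide": [0,0,0],"yaw": -0.149,"jaw": 40},{"slide": [0,0,0],"yaw": -0.149,"jaw": 40},{"slide": [0,0,0],"yaw": -0.149,"jaw": 40},{"slide": [0,0,0],"yaw": -0.149,"jaw": 40},{"slide": [0,0,0],"yaw": -0.149,"jaw": 40},{"slide": [0,0,0],"yaw": -0.149,"jaw": 40},{"slide": [0,0,0],"yaw": -0.149,"jaw": 40}]'

```text
t: 13.35
tool_pos: [421.3, -123.4, 327.6]
tool_rot: [-1.567, 0.111, -0.104]
contact_force: [0.7, 0.6, -0.5]
width: 40.1
```

```bash
python3 q.py
```

```text
13.35 [ 421.3 -123.4  327.6] jaw 82.15 axis [-0.0039  0.0012 -1.    ] q [-0.285  0.175 -0.287  1.113  0.    -0.148] w 40.1 F [ 0.7  0.6 -0.5]
```

move_arm --deltas '[{"slide": [14,7,-10],"yaw": -0.1,"jaw": 40},{"slide": [14,7,-10],"yaw": -0.1,"jaw": 40},{"slide": [14,7,-10],"yaw": -0.08,"jaw": 40},{"slide": [14,7,-10],"yaw": 0,"jaw": 40},{"slide": [0,0,0],"yaw": 0,"jaw": 40},{"slide": [0,0,0],"yaw": 0,"jaw": 40},{"slide": [0,0,0],"yaw": 0,"jaw": 40}]'

```text
t: 14.05
tool_pos: [478.1, -96.6, 286.9]
tool_rot: [-1.545, 0.343, -0.338]
contact_force: [-0.0, -0.4, 0.4]
width: 40.4
```

```bash
python3 q.py; python3 -c "
from h import *
settle(3);look('10')"
```

```text
14.05 [478.1 -96.6 286.9] jaw 65.1 axis [-3.3e-03 -3.0e-04 -1.0e+00] q [-1.990e-01  3.040e-01 -2.310e-01  1.038e+00 -1.000e-03  2.350e-01] w 40.4 F [-0.  -0.4  0.4]
[478.2 -96.7 287.2] 65.08 40.023980212508505 [-0.7 -0.4  0. ] 14.2
```

```bash
python3 - <<'E'
from h import *
im=np.load('pics/w10.npy')[:,:,::-1]
cv2.imwrite('pics/c10.png',cv2.resize(im[150:270,255:385],None,fx=5,fy=5,interpolation=cv2.INTER_CUBIC))
E
python3 - <<'E'
from h import *
m=pickle.load(open('pics/w10.pkl','rb'))
c=lambda a,b:(255+a/5-.4,150+b/5-.4)
for n,o in {'orange':[((17.5,0,6),(146,476)),((29.5,14,6),(231,548)),((29.5,-14,6),(67,550)),((-29.5,-14,6),(55,205)),((-29.5,14,6),(229,202))],
 'green':[((17.5,0,6),(448,351)),((29.5,14,6),(523,434)),((29.5,-14,6),(354,415)),((-29.5,-14,6),(406,62)),((-29.5,14,6),(584,78))]}.items():
  p,e=fit([(m,X,c(*uv)) for X,uv in o],[480,-60,-.5]); print(n,p,p[2]*57.3+90,e.round(1).tolist(),'grip',W(p,(-16.5,0,40)))
E
```

```text
orange [ 4.90953034e+02 -9.99606649e+01 -4.14898480e-01] 66.22631711673404 [[0.2, 0.8], [-0.1, -0.7], [-0.2, -0.5], [-0.0, 0.2], [0.1, 0.2]] grip [475.85293983 -93.30956395  40.        ]
green [493.01918107 -43.68313781  -0.53806415] 59.16892398360815 [[0.3, 0.7], [-0.4, -0.5], [0.3, 0.0], [0.2, -0.4], [-0.4, 0.2]] grip [478.8505921 -35.2273063  40.       ]
```

move_arm --deltas '[{"slide": [-1,2,-30],"yaw": 0.02,"jaw": 40},{"slide": [-1,1.5,-30],"yaw": 0,"jaw": 40},{"slide": [0,0,-20],"yaw": 0,"jaw": 40},{"slide": [0,0,-10],"yaw": 0,"jaw": 40},{"slide": [0,0,0],"yaw": 0,"jaw": 40},{"slide": [0,0,0],"yaw": 0,"jaw": 40}]'

```text
t: 14.85
tool_pos: [476.7, -94.4, 198.6]
tool_rot: [-1.547, 0.321, -0.332]
contact_force: [-0.4, -0.1, -0.1]
width: 39.8
```

```bash
python3 q.py
```

```text
14.85 [476.7 -94.4 198.6] jaw 66.16 axis [ 0.0065 -0.0024 -1.    ] q [-0.195  0.406 -0.353  0.805 -0.001  0.221] w 39.8 F [-0.4 -0.1 -0.1]
```

move_arm --deltas '[{"slide": [-0.5,1,-10],"yaw": 0,"jaw": 30},{"slide": [0,0,-4.5],"yaw": 0,"jaw": 30},{"slide": [0,0,0],"yaw": 0,"jaw": 30}]'

```text
t: 15.15
tool_pos: [477.6, -93.7, 185.6]
tool_rot: [-1.547, 0.317, -0.336]
contact_force: [0.3, 0.7, 0.5]
width: 30.0
```

```bash
python3 -c "
from h import *
settle(2);look('11')"
```

```text
[477.7 -93.7 185.9] 66.15 30.496877378531742 [-0.2 -0.5 -0.4] 15.25
```

move_arm --deltas '[{"slide": [-1.5,0.5,-1],"yaw": 0,"jaw": 3},{"slide": [0,0,0],"yaw": 0,"jaw": 3},{"slide": [0,0,0],"yaw": 0,"jaw": 3},{"slide": [0,0,0],"yaw": 0,"jaw": 3},{"slide": [0,0,0],"yaw": 0,"jaw": 3},{"slide": [0,0,0],"yaw": 0,"jaw": 3}]' --newtons 50

```text
t: 15.9
tool_pos: [476.2, -93.2, 185.3]
tool_rot: [-1.547, 0.316, -0.337]
contact_force: [0.8, 0.2, -1.3]
width: 7.4
```

move_arm --deltas '[{"slide": [0,0,15],"yaw": 0,"jaw": 3},{"slide": [0,0,30],"yaw": 0,"jaw": 3},{"slide": [0,0,30],"yaw": 0,"jaw": 3},{"slide": [0,0,20],"yaw": 0,"jaw": 3},{"slide": [0,0,0],"yaw": 0,"jaw": 3}]'

```text
t: 16.4
tool_pos: [474.7, -92.9, 281.8]
tool_rot: [-1.547, 0.32, -0.333]
contact_force: [0.7, -0.2, -1.0]
width: 7.0
```

```bash
python3 -c "
from h import *
settle(2);look('12')"; python3 q.py
```

```text
[473.6 -92.7 279.1] 66.15 7.193507308604746 [-0.5 -0.3 -0.7] 16.5
16.55 [473.1 -92.6 278.2] jaw 66.15 axis [ 8.0e-04 -1.2e-03 -1.0e+00] q [-1.930e-01  3.020e-01 -2.610e-01  1.007e+00 -1.000e-03  2.230e-01] w 6.9 F [-1.  -0.2 -1.2]
```

move_arm --deltas '[{"slide": [-22,-12,0],"yaw": -0.05,"jaw": 3},{"slide": [-22,-16,0],"yaw": -0.05,"jaw": 3},{"slide": [-18,-22,0],"yaw": -0.05,"jaw": 3},{"slide": [-14,-25,0],"yaw": -0.05,"jaw": 3},{"slide": [-7,-20,0],"yaw": 0,"jaw": 3},{"slide": [-5,-15,0],"yaw": 0,"jaw": 3},{"slide": [0,0,0],"yaw": 0,"jaw": 3},{"slide": [0,0,0],"yaw": 0,"jaw": 3}]'

```text
t: 17.35
tool_pos: [376.6, -203.0, 265.0]
tool_rot: [-1.513, 0.506, -0.469]
contact_force: [0.1, 0.0, -0.2]
width: 7.0
```

```bash
cat > go.py <<'E'
import sys
from h import *
D=[428.25,-287.8,-.616]
x,y,z=map(float,sys.argv[1:4])
settle(int(sys.argv[4]) if len(sys.argv)>4 else 2)
t=W(D,(x,y,0)); tp,j,R,s=tool()
print('delta',(t-tp)[:2].round(1),round(z-tp[2],1),'yaw',round(np.radians(54.7-j),3), 'dockxy',Ro.from_euler('z',-D[2]).apply(tp-np.r_[D[:2],0]).round(1))
E
python3 q.py; python3 go.py -86 44 231
```

```text
17.35 [ 376.6 -203.   265. ] jaw 54.33 axis [-0.0217  0.0095 -0.9997] q [-0.494  0.23  -0.401  0.963 -0.002  0.129] w 7.0 F [ 0.1  0.  -0.2]
delta [6.5 0.4] -34.3 yaw 0.005 dockxy [-91.1  39.9 265.3]
```

move_arm --deltas '[{"slide": [3,0,-10],"yaw": 0,"jaw": 3},{"slide": [3,0,-10],"yaw": 0,"jaw": 3},{"slide": [0,0,0],"yaw": 0,"jaw": 3},{"slide": [0,0,0],"yaw": 0,"jaw": 3}]'

```text
t: 17.85
tool_pos: [384.3, -200.6, 242.6]
tool_rot: [-1.513, 0.502, -0.464]
contact_force: [0.2, 0.4, -0.3]
width: 7.0
```

```bash
python3 go.py -86 44 231; python3 q.py;  python3 -c "
from h import *
look('13',((310,180,450,330),4))"
```

```text
delta [-0.7 -1.4] -11.9 yaw 0.001 dockxy [-86.2  45.6 242.9]
17.95 [ 384.2 -200.8  242.9] jaw 54.62 axis [-0.0219  0.0098 -0.9997] q [-0.481  0.269 -0.417  0.908 -0.001  0.136] w 7.3 F [ 0.5  0.7 -1.1]
[ 384.2 -200.8  242.9] 54.62 7.313775374237662 [ 0.5  0.7 -1.1] 17.95
```

move_arm --deltas '[{"slide": [-0.7,-1.4,-6],"yaw": 0,"jaw": 3},{"slide": [0,0,-4],"yaw": 0,"jaw": 3},{"slide": [0,0,0],"yaw": 0,"jaw": 3},{"slide": [0,0,0],"yaw": 0,"jaw": 3}]'

```text
t: 18.45
tool_pos: [383.6, -202.8, 233.1]
tool_rot: [-1.514, 0.501, -0.467]
contact_force: [0.1, -0.4, 0.1]
width: 6.9
```

```bash
python3 go.py -86 44 231; python3 q.py;  python3 -c "
from h import *
look('14',((310,180,450,330),4))"
```

```text
delta [-0.1  0.6] -2.2 yaw 0.002 dockxy [-85.6  43.5 233.2]
18.55 [ 383.6 -202.8  233.2] jaw 54.57 axis [-0.0195  0.0085 -0.9998] q [-0.486  0.282 -0.43   0.879 -0.002  0.133] w 7.1 F [ 0.6  0.1 -0.9]
[ 383.6 -202.8  233.2] 54.57 7.130873255379212 [ 0.6  0.1 -0.9] 18.55
```

move_arm --deltas '[{"slide": [0,0,-1.7],"yaw": 0,"jaw": 3},{"slide": [4,-2.8,0],"yaw": 0,"jaw": 3},{"slide": [4,-2.8,0],"yaw": 0,"jaw": 3},{"slide": [4,-2.8,0],"yaw": 0,"jaw": 3},{"slide": [4,-2.8,0],"yaw": 0,"jaw": 3},{"slide": [4,-2.8,0],"yaw": 0,"jaw": 3},{"slide": [0,0,0],"yaw": 0,"jaw": 3}]'

```text
t: 19.35
tool_pos: [406.2, -218.5, 231.8]
tool_rot: [-1.514, 0.499, -0.469]
contact_force: [0.6, -0.0, -0.4]
width: 7.4
```

```bash
python3 go.py -34 44 230; python3 q.py;  python3 -c "
from h import *
look('15',((310,180,450,330),4))"
```

```text
delta [ 20.3 -14.2] -1.7 yaw 0.002 dockxy [-58.8  43.8 231.7]
19.45 [ 405.6 -218.1  231.7] jaw 54.58 axis [-0.0186  0.008  -0.9998] q [-0.493  0.329 -0.366  0.896 -0.002  0.125] w 6.9 F [-0.  -0.6 -1.6]
[ 405.6 -218.1  231.7] 54.58 6.874291573022567 [-0.  -0.6 -1.6] 19.45
```

move_arm --deltas '[{"slide": [0,0,-0.8],"yaw": 0,"jaw": 3},{"slide": [3.3,-2.3,0],"yaw": 0,"jaw": 3},{"slide": [3.3,-2.3,0],"yaw": 0,"jaw": 3},{"slide": [3.3,-2.3,0],"yaw": 0,"jaw": 3},{"slide": [0,0,0],"yaw": 0,"jaw": 3}]'

```text
t: 20.05
tool_pos: [415.6, -225.0, 230.9]
tool_rot: [-1.514, 0.5, -0.467]
contact_force: [-0.9, 0.0, -0.3]
width: 7.2
```

```bash
python3 go.py -34 44 230 1; python3 q.py
```

```text
delta [10.6 -7.4] -0.9 yaw 0.002 dockxy [-46.9  43.9 230.9]
20.1 [ 415.4 -224.9  230.9] jaw 54.6 axis [-0.0194  0.0084 -0.9998] q [-0.496  0.35  -0.336  0.906 -0.002  0.122] w 7.5 F [-0.1  0.3 -0.8]
```

Entering with no force. Continue to the stop.

move_arm --deltas '[{"slide": [3.3,-2.3,0],"yaw": 0,"jaw": 3},{"slide": [3.3,-2.3,0],"yaw": 0,"jaw": 3},{"slide": [2,-1.4,0],"yaw": 0,"jaw": 3},{"slide": [1.6,-1.1,0],"yaw": 0,"jaw": 3},{"slide": [0,0,0],"yaw": 0,"jaw": 3}]'

```text
t: 20.6
tool_pos: [426.5, -232.7, 230.7]
tool_rot: [-1.514, 0.501, -0.467]
contact_force: [0.5, 0.7, -0.7]
width: 7.4
```

```bash
python3 go.py -34 44 230 1; python3 q.py
```

```text
delta [-0.4  0.3] -0.7 yaw 0.002 dockxy [-33.5  44.  230.7]
20.65 [ 426.3 -232.6  230.7] jaw 54.6 axis [-0.0198  0.0087 -0.9998] q [-0.499  0.373 -0.301  0.919 -0.002  0.119] w 6.9 F [ 0.5 -0.1 -0.8]
```

move_arm --deltas '[{"slide": [1.2,-0.9,0],"yaw": 0,"jaw": 3},{"slide": [1.2,-0.9,0],"yaw": 0,"jaw": 3}]'

```text
t: 20.85
tool_pos: [428.5, -234.2, 230.7]
tool_rot: [-1.514, 0.501, -0.466]
contact_force: [-0.7, 0.1, -0.3]
width: 7.2
```

move_arm --deltas '[{"slide": [1.2,-0.9,0],"yaw": 0,"jaw": 3},{"slide": [1.2,-0.9,0],"yaw": 0,"jaw": 3}]'

```text
t: 21.05
tool_pos: [430.6, -235.8, 230.7]
tool_rot: [-1.513, 0.503, -0.465]
contact_force: [-3.1, 3.1, 1.8]
width: 7.5
```

```bash
python3 q.py; python3 go.py -34 44 230 1
```

```text
21.05 [ 430.6 -235.8  230.7] jaw 54.61 axis [-0.0218  0.0101 -0.9997] q [-0.501  0.383 -0.285  0.927 -0.002  0.117] w 7.5 F [-3.1  3.1  1.8]
delta [-4.7  3.6] -0.7 yaw 0.002 dockxy [-28.1  43.8 230.7]
```

```bash
python3 -c "
from h import *
look('16',((330,200,430,310),5.4))"
```

```text
[ 430.6 -235.8  230.7] 54.61 7.575190395390532 [-3.1  2.7  1.7] 21.1
```

```bash
python3 - <<'E'
from h import *
m=pickle.load(open('pics/w16.pkl','rb'));D=[428.25,-287.8,-.616]
def d(u,v,z):
  h=atz(m,u,v,z); return Ro.from_euler('z',-D[2]).apply(h-np.r_[D[:2],0]).round(1)
print('tail',d(282,231,51), d(256,231,51),d(310,231,51),'front',d(76,194,44),d(200,192,44),d(327,190,44))
im=np.load('pics/w16.npy')[:,:,::-1]
cv2.imwrite('pics/c16.png',cv2.resize(im[180:360,60:340],None,fx=2.8,fy=2.8,interpolation=cv2.INTER_CUBIC))
E
```

```text
tail [-47.7  44.3  51. ] [-47.7  31.4  51. ] [-47.7  58.1  51. ] front [-65.3 -62.   44. ] [-66.1   2.9  44. ] [-67.   66.8  44. ]
```

move_arm --deltas '[{"slide": [1.2,-0.9,-0.5],"yaw": 0,"jaw": 3},{"slide": [1.2,-0.9,-0.5],"yaw": 0,"jaw": 3}]'

```text
t: 21.4
tool_pos: [431.2, -236.4, 230.6]
tool_rot: [-1.511, 0.506, -0.46]
contact_force: [-6.2, 5.0, 11.0]
width: 6.9
```

```bash
python3 q.py; python3 go.py -34 44 230 1
```

```text
21.4 [ 431.2 -236.4  230.6] jaw 54.62 axis [-0.0258  0.0132 -0.9996] q [-0.501  0.386 -0.28   0.933 -0.001  0.116] w 6.9 F [-6.2  5.  11. ]
delta [-5.4  4.2] -0.7 yaw 0.001 dockxy [-27.2  43.7 230.7]
```

move_arm --deltas '[{"slide": [0,0,0],"yaw": 0,"jaw": 28},{"slide": [0,0,0],"yaw": 0,"jaw": 28},{"slide": [0,0,0],"yaw": 0,"jaw": 28},{"slide": [0,0,10],"yaw": 0,"jaw": 28},{"slide": [0,0,20],"yaw": 0,"jaw": 28},{"slide": [-8,6,25],"yaw": 0,"jaw": 40},{"slide": [-8,6,10],"yaw": 0,"jaw": 40},{"slide": [0,0,0],"yaw": 0,"jaw": 40},{"slide": [0,0,0],"yaw": 0,"jaw": 40}]'

```text
t: 22.35
tool_pos: [416.3, -225.1, 299.5]
tool_rot: [-1.513, 0.501, -0.466]
contact_force: [0.5, -0.1, 0.2]
width: 39.7
```

```bash
python3 q.py; python3 -c "
from h import *
settle(2);look('17',((330,200,430,310),5.4))"
```

```text
22.35 [ 416.3 -225.1  299.5] jaw 54.61 axis [-0.0204  0.0095 -0.9997] q [-4.950e-01  2.740e-01 -2.380e-01  1.081e+00 -1.000e-03  1.230e-01] w 39.7 F [ 0.5 -0.1  0.2]
[ 416.2 -225.1  298.8] 54.6 40.260901361457044 [-0.5 -0.6 -0.2] 22.45
```

```bash
python3 - <<'E'
from h import *
im=np.load('pics/w17.npy')[:,:,::-1]
cv2.imwrite('pics/c17.png',cv2.resize(im[190:340,120:330],None,fx=3.8,fy=3.8,interpolation=cv2.INTER_CUBIC))
cv2.imwrite('pics/c18.png',cv2.resize(im[120:210,480:560],None,fx=5,fy=5,interpolation=cv2.INTER_CUBIC))
E
```

```bash
python3 - <<'E'
from h import *
m=pickle.load(open('pics/w17.pkl','rb'))
c=lambda a,b:(120+a/3.8-.37,190+b/3.8-.37)
obs=[(m,(0,44,61),c(616,392)),(m,(0,-44,61),c(162,388)),(m,(-64,-67.5,44),c(46,47)),(m,(-64,67.5,44),c(738,48)),(m,(-12,67.5,61),c(742,332)),(m,(-12,-67.5,61),c(36,334))]
for o in (obs,obs[:4],obs[:2]):
  p,e=fit(o,[420,-290,-.6]); print('dock',p,p[2]*57.3,e.round(1).tolist())
def d(u,v,z):
  h=atz(m,u,v,z); return Ro.from_euler('z',-p[2]).apply(h-np.r_[p[:2],0]).round(1)
p=fit(obs,[420,-290,-.6])[0]
print('tail',d(*c(615,140),50),'grip top front',d(*c(613,158),84))
c=lambda a,b:(480+a/5-.4,120+b/5-.4)
o=[((17.5,0,6),(131,335)),((29.5,-14,6),(52,409)),((29.5,14,6),(208,400)),((-29.5,-14,6),(76,63)),((-29.5,14,6),(240,54))]
p,e=fit([(m,X,c(*uv)) for X,uv in o],[480,-60,-.5]); print('green',p,p[2]*57.3+90,e.round(1).tolist(),'grip',W(p,(-16.5,0,40)))
E
```

```text
dock [ 427.88801168 -286.33005884   -0.61456154] -35.21437639863123 [[0.8, 0.2], [-0.4, 0.8], [-1.1, -0.1], [0.9, -0.9], [0.5, 0.7], [-0.8, -0.4]]
dock [ 427.83199233 -286.47028495   -0.61827774] -35.42731449147166 [[0.5, 0.5], [-0.6, 0.6], [-1.0, -0.4], [1.0, -0.5]]
dock [ 427.51662888 -286.18989647   -0.61890407] -35.46320293246866 [[0.6, 0.0], [-0.6, 0.1]]
tail [-46.9  43.4  50. ] grip top front [-53.7  43.1  84. ]
green [493.36244146 -43.86658073  -0.54650987] 58.68498473007252 [[0.8, 0.4], [-0.1, 0.3], [-0.6, -0.0], [0.3, -0.3], [-0.5, -0.2]] grip [479.26577247 -35.2913884   40.        ]
```

move_arm --deltas '[{"slide": [8,25,2],"yaw": 0.02,"jaw": 40},{"slide": [8,25,2],"yaw": 0.02,"jaw": 40},{"slide": [8,25,2],"yaw": 0.01,"jaw": 40},{"slide": [8,25,0],"yaw": 0.01,"jaw": 40},{"slide": [8,25,0],"yaw": 0.01,"jaw": 40},{"slide": [8,25,0],"yaw": 0,"jaw": 40},{"slide": [5,15,0],"yaw": 0,"jaw": 40},{"slide": [3,10,0],"yaw": 0,"jaw": 40},{"slide": [0,0,0],"yaw": 0,"jaw": 40},{"slide": [0,0,0],"yaw": 0,"jaw": 40}]'

```text
t: 23.55
tool_pos: [473.6, -44.7, 296.9]
tool_rot: [-1.527, 0.459, -0.4]
contact_force: [-0.1, -0.1, 0.4]
width: 40.2
```

```bash
python3 q.py
```

```text
23.55 [473.6 -44.7 296.9] jaw 58.58 axis [-0.0359  0.0107 -0.9993] q [-0.096  0.287 -0.228  1.093  0.007  0.452] w 40.2 F [-0.1 -0.1  0.4]
```

```bash
cat > gp.py <<'E'
import sys
from h import *
# usage: gp.py x y z(grasp pt) jawdeg [settle]   world target of grasp point
x,y,z,jd=map(float,sys.argv[1:5]); settle(int(sys.argv[5]) if len(sys.argv)>5 else 2)
tp,j,R,s=tool(); g=tp+155*R[:,1]; dj=(jd-j+90)%180-90
print('t',round(s['t'],2),'grasp pt',g.round(1),'delta',(np.array([x,y,z])-g).round(1),'yaw',round(np.radians(dj),3),'axis',R[:,1].round(4),'q6',s['qpos'][5].round(2),'w',round(s['width'],1),'F',s['contact_force'].round(1))
D=[428.0,-287.0,-.616]
print('in dock',Ro.from_euler('z',-D[2]).apply(g-np.r_[D[:2],0]).round(1))
E
python3 gp.py 479 -35.3 30 59
```

```text
t 23.65 grasp pt [468.  -43.4 142.1] delta [  11.     8.1 -112.1] yaw 0.008 axis [-0.0356  0.0109 -0.9993] q6 0.45 w 39.6 F [-0.5  0.1  0.4]
in dock [-108.1  222.   142.1]
```

move_arm --deltas '[{"slide": [11,8,-45],"yaw": 0.008,"jaw": 40},{"slide": [0,0,0],"yaw": 0,"jaw": 40},{"slide": [0,0,0],"yaw": 0,"jaw": 40}]'

```text
t: 23.95
tool_pos: [485.3, -39.5, 251.7]
tool_rot: [-1.528, 0.456, -0.399]
contact_force: [0.1, 0.6, 0.7]
width: 40.1
```

```bash
python3 gp.py 479 -35.3 30 59
```

```text
t 24.05 grasp pt [479.5 -37.9  97.2] delta [ -0.5   2.6 -67.2] yaw 0.005 axis [-0.0341  0.0099 -0.9994] q6 0.46 w 39.7 F [0.1 0.2 0.1]
in dock [-101.9  233.1   97.2]
```

Fine. Take a confirming look, then descend.

move_arm --deltas '[{"slide": [0,2,-30],"yaw": 0.005,"jaw": 36},{"slide": [0,0,-20],"yaw": 0,"jaw": 36},{"slide": [0,0,-10],"yaw": 0,"jaw": 34},{"slide": [0,0,0],"yaw": 0,"jaw": 34},{"slide": [0,0,0],"yaw": 0,"jaw": 34}]'

```text
t: 24.55
tool_pos: [487.4, -39.4, 199.6]
tool_rot: [-1.525, 0.441, -0.411]
contact_force: [0.1, 0.1, -0.1]
width: 34.2
```

```bash
python3 gp.py 479 -35.3 30 59;python3 -c "
from h import *
look('18')"
```

```text
t 24.65 grasp pt [484.9 -38.2  44.7] delta [ -5.9   2.9 -14.7] yaw 0.003 axis [-0.0172  0.0081 -0.9998] q6 0.46 w 34.1 F [-0.   0.3 -0.3]
in dock [-97.3 236.   44.7]
[487.6 -39.4 199.7] 58.85 34.14357105784398 [-0.   0.3 -0.3] 24.65
```

move_arm --deltas '[{"slide": [-5.5,3,-8],"yaw": 0.003,"jaw": 34},{"slide": [0,0,-5],"yaw": 0,"jaw": 30},{"slide": [0,0,0],"yaw": 0,"jaw": 30},{"slide": [0,0,0],"yaw": 0,"jaw": 30}]'

```text
t: 25.1
tool_pos: [481.8, -35.9, 186.6]
tool_rot: [-1.526, 0.436, -0.409]
contact_force: [-0.2, 0.3, -0.1]
width: 30.0
```

```bash
python3 gp.py 479 -35.3 30 59
```

```text
t 25.2 grasp pt [479.6 -34.8  31.8] delta [-0.6 -0.5 -1.8] yaw -0.001 axis [-0.0151  0.0079 -0.9999] q6 0.46 w 29.7 F [ 0.4 -0.7  0.8]
in dock [-103.6  235.7   31.8]
```

move_arm --deltas '[{"slide": [-0.5,0,-1.5],"yaw": 0,"jaw": 3},{"slide": [0,0,0],"yaw": 0,"jaw": 3},{"slide": [0,0,0],"yaw": 0,"jaw": 3},{"slide": [0,0,0],"yaw": 0,"jaw": 3},{"slide": [0,0,0],"yaw": 0,"jaw": 3},{"slide": [0,0,0],"yaw": 0,"jaw": 3}]' --newtons 50

```text
t: 25.8
tool_pos: [481.7, -36.0, 185.2]
tool_rot: [-1.525, 0.436, -0.41]
contact_force: [0.2, 0.5, -0.7]
width: 7.3
```

```bash
python3 gp.py 479 -35.3 30 59 0
```

```text
t 25.8 grasp pt [479.4 -34.8  30.2] delta [-0.4 -0.5 -0.2] yaw -0.001 axis [-0.0149  0.008  -0.9999] q6 0.46 w 7.3 F [ 0.2  0.5 -0.7]
in dock [-103.8  235.5   30.2]
```

move_arm --deltas '[{"slide": [0,0,50],"yaw": 0,"jaw": 3},{"slide": [0,0,0],"yaw": 0,"jaw": 3},{"slide": [0,0,0],"yaw": 0,"jaw": 3},{"slide": [0,0,50],"yaw": 0,"jaw": 3},{"slide": [0,0,0],"yaw": 0,"jaw": 3},{"slide": [0,0,0],"yaw": 0,"jaw": 3},{"slide": [0,0,0],"yaw": 0,"jaw": 3}]'

```text
t: 26.5
tool_pos: [480.4, -36.0, 283.8]
tool_rot: [-1.527, 0.443, -0.404]
contact_force: [0.1, 0.3, -0.9]
width: 7.3
```

```bash
python3 gp.py 479 -35.3 30 59 0
```

```text
t 26.5 grasp pt [476.8 -34.7 128.8] delta [  2.2  -0.6 -98.8] yaw -0.001 axis [-0.023   0.0085 -0.9997] q6 0.46 w 7.3 F [ 0.1  0.3 -0.9]
in dock [-105.9  234.1  128.8]
```

move_arm --deltas '[{"slide": [-13,-22,0],"yaw": -0.015,"jaw": 3},{"slide": [-13,-22,0],"yaw": -0.015,"jaw": 3},{"slide": [-13,-22,0],"yaw": -0.015,"jaw": 3},{"slide": [-13,-22,0],"yaw": -0.015,"jaw": 3},{"slide": [-13,-22,0],"yaw": -0.015,"jaw": 3},{"slide": [-13,-22,0],"yaw": 0,"jaw": 3},{"slide": [-13,-22,0],"yaw": 0,"jaw": 3},{"slide": [-6,-10,0],"yaw": 0,"jaw": 3},{"slide": [0,0,0],"yaw": 0,"jaw": 3},{"slide": [0,0,0],"yaw": 0,"jaw": 3}]'

```text
t: 27.5
tool_pos: [376.2, -203.0, 273.1]
tool_rot: [-1.511, 0.515, -0.448]
contact_force: [-0.2, -0.0, -0.4]
width: 7.1
```

```bash
python3 gp.py 357.8 -237.3 77 54.7 2
```

```text
t 27.6 grasp pt [ 370.6 -199.9  118.5] delta [-12.8 -37.4 -41.5] yaw -0.002 axis [-0.0381  0.0173 -0.9991] q6 0.12 w 7.4 F [-0.3  0.6 -0.7]
in dock [-97.2  37.9 118.5]
```

move_arm --deltas '[{"slide": [-12.8,-37,0],"yaw": 0,"jaw": 3},{"slide": [0,0,0],"yaw": 0,"jaw": 3},{"slide": [0,0,0],"yaw": 0,"jaw": 3},{"slide": [0,0,-12],"yaw": 0,"jaw": 3},{"slide": [0,0,-8],"yaw": 0,"jaw": 3},{"slide": [0,0,-5],"yaw": 0,"jaw": 3},{"slide": [0,0,0],"yaw": 0,"jaw": 3}]'

```text
t: 28.3
tool_pos: [367.3, -235.6, 247.6]
tool_rot: [-1.512, 0.503, -0.44]
contact_force: [0.5, 0.1, -0.8]
width: 7.3
```

```bash
python3 gp.py 357.8 -237.3 76.5 54.7 2
```

```text
t 28.4 grasp pt [ 362.2 -233.4   93.4] delta [ -4.4  -3.9 -16.9] yaw -0.013 axis [-0.0347  0.017  -0.9993] q6 0.03 w 6.9 F [ 0.2 -0.  -0.6]
in dock [-84.7   5.7  93.4]
```

move_arm --deltas '[{"slide": [-4.4,-4,-5],"yaw": -0.013,"jaw": 3},{"slide": [0,0,-5],"yaw": 0,"jaw": 3},{"slide": [0,0,-3],"yaw": 0,"jaw": 3},{"slide": [0,0,0],"yaw": 0,"jaw": 3},{"slide": [0,0,0],"yaw": 0,"jaw": 3}]'

```text
t: 28.9
tool_pos: [363.0, -240.7, 234.9]
tool_rot: [-1.51, 0.513, -0.454]
contact_force: [-0.3, -0.1, -0.6]
width: 6.9
```

```bash
python3 gp.py 357.8 -237.3 76.5 54.7 2; python3 -c "
from h import *
look('20',((310,180,450,330),4))"
```

```text
t 29.0 grasp pt [ 357.9 -238.1   80.1] delta [-0.1  0.8 -3.6] yaw 0.002 axis [-0.033   0.0165 -0.9993] q6 0.03 w 7.1 F [ 0.1  0.2 -1.6]
in dock [-85.5  -0.5  80.1]
[ 363.  -240.6  235. ] 54.61 7.0625631807136555 [ 0.1  0.2 -1.6] 29.0
```

move_arm --deltas '[{"slide": [0,0.4,-2],"yaw": 0,"jaw": 3},{"slide": [0,0,-1.6],"yaw": 0,"jaw": 3},{"slide": [4,-2.8,0],"yaw": 0,"jaw": 3},{"slide": [4,-2.8,0],"yaw": 0,"jaw": 3},{"slide": [4,-2.8,0],"yaw": 0,"jaw": 3},{"slide": [4,-2.8,0],"yaw": 0,"jaw": 3},{"slide": [4,-2.8,0],"yaw": 0,"jaw": 3},{"slide": [0,0,0],"yaw": 0,"jaw": 3}]'

```text
t: 29.9
tool_pos: [385.7, -255.8, 231.5]
tool_rot: [-1.511, 0.511, -0.456]
contact_force: [0.2, -0.0, -0.8]
width: 6.9
```

```bash
python3 gp.py 400.2 -267.4 75.7 54.7 2; python3 -c "
from h import *
look('21',((310,180,450,330),4))"
```

```text
t 30.0 grasp pt [ 380.  -252.9   76.5] delta [ 20.2 -14.5  -0.8] yaw 0.001 axis [-0.0322  0.0159 -0.9994] q6 0.03 w 7.4 F [-0.2  0.5  0.1]
in dock [-58.8   0.1  76.5]
[ 385.  -255.4  231.4] 54.63 7.356336538300357 [-0.2  0.5  0.1] 30.0
```

move_arm --deltas '[{"slide": [0,0,-0.5],"yaw": 0,"jaw": 3},{"slide": [3.3,-2.3,0],"yaw": 0,"jaw": 3},{"slide": [3.3,-2.3,0],"yaw": 0,"jaw": 3},{"slide": [3.3,-2.3,0],"yaw": 0,"jaw": 3},{"slide": [0,0,0],"yaw": 0,"jaw": 3}]'

```text
t: 30.6
tool_pos: [395.1, -262.4, 231.0]
tool_rot: [-1.51, 0.511, -0.455]
contact_force: [-0.3, 0.8, -0.2]
width: 7.1
```

```bash
python3 gp.py 400.2 -267.4 75.7 54.7 1
```

```text
t 30.65 grasp pt [ 389.8 -259.7   76. ] delta [10.4 -7.7 -0.3] yaw 0.001 axis [-0.0329  0.0164 -0.9993] q6 0.03 w 6.8 F [ 0.1  0.5 -0.8]
in dock [-47.    0.2  76. ]
```

move_arm --deltas '[{"slide": [3.3,-2.4,0],"yaw": 0,"jaw": 3},{"slide": [3.3,-2.4,0],"yaw": 0,"jaw": 3},{"slide": [2,-1.4,0],"yaw": 0,"jaw": 3},{"slide": [0,0,0],"yaw": 0,"jaw": 3}]'

```text
t: 31.05
tool_pos: [404.2, -269.0, 230.8]
tool_rot: [-1.51, 0.512, -0.454]
contact_force: [-0.3, -0.1, -1.3]
width: 7.6
```

move_arm --deltas '[{"slide": [1.2,-0.9,0],"yaw": 0,"jaw": 3},{"slide": [1.2,-0.9,0],"yaw": 0,"jaw": 3}]'

```text
t: 31.25
tool_pos: [406.1, -270.4, 230.5]
tool_rot: [-1.509, 0.514, -0.452]
contact_force: [-3.3, 3.1, 1.5]
width: 7.0
```

```bash
python3 gp.py 400.2 -267.4 75.7 54.7 0
```

```text
t 31.25 grasp pt [ 400.7 -267.6   75.6] delta [-0.5  0.2  0.1] yaw 0.001 axis [-0.0351  0.018  -0.9992] q6 0.03 w 7.0 F [-3.3  3.1  1.5]
in dock [-33.5  -0.   75.6]
```

move_arm --deltas '[{"slide": [1.2,-0.9,-0.3],"yaw": 0,"jaw": 3},{"slide": [1.2,-0.9,-0.3],"yaw": 0,"jaw": 3}]'

```text
t: 31.45
tool_pos: [406.9, -271.1, 230.0]
tool_rot: [-1.507, 0.518, -0.447]
contact_force: [-5.5, 3.3, 10.6]
width: 7.0
```

move_arm --deltas '[{"slide": [0,0,0],"yaw": 0,"jaw": 24},{"slide": [0,0,0],"yaw": 0,"jaw": 24},{"slide": [0,0,0],"yaw": 0,"jaw": 24},{"slide": [0,0,8],"yaw": 0,"jaw": 24},{"slide": [0,0,20],"yaw": 0,"jaw": 24},{"slide": [-8,6,25],"yaw": 0,"jaw": 30},{"slide": [-8,6,15],"yaw": 0,"jaw": 40},{"slide": [0,0,0],"yaw": 0,"jaw": 40},{"slide": [0,0,0],"yaw": 0,"jaw": 40}]'

```text
t: 32.35
tool_pos: [392.3, -260.1, 302.7]
tool_rot: [-1.51, 0.513, -0.453]
contact_force: [-0.6, 0.1, -0.4]
width: 39.8
```

```bash
python3 gp.py 400.2 -267.4 75.7 54.7 2; python3 -c "
from h import *
look('22',((330,200,430,310),5.4))"
```

```text
t 32.45 grasp pt [ 386.8 -257.2  147.2] delta [ 13.4 -10.2 -71.5] yaw 0.001 axis [-0.0351  0.0181 -0.9992] q6 0.03 w 39.9 F [-0.4  0.3  0.2]
in dock [-50.9   0.5 147.2]
[ 392.2 -260.   302.1] 54.63 39.91864656609863 [-0.4  0.3  0.2] 32.45
```

move_arm --deltas '[{"slide": [0,0,50],"yaw": 0,"jaw": 40},{"slide": [0,0,0],"yaw": 0,"jaw": 40},{"slide": [0,0,0],"yaw": 0,"jaw": 40},{"slide": [0,0,0],"yaw": 0,"jaw": 40}]'

```text
t: 32.95
tool_pos: [391.8, -259.9, 348.7]
tool_rot: [-1.507, 0.521, -0.444]
contact_force: [-0.3, -0.4, -0.1]
width: 40.0
```

```bash
python3 gp.py 400.2 -267.4 75.7 54.7 1
```

```text
t 33.0 grasp pt [ 384.7 -256.   193.4] delta [  15.5  -11.4 -117.7] yaw 0.001 axis [-0.0444  0.0242 -0.9987] q6 0.03 w 39.8 F [-0.2  0.3  0.1]
in dock [-53.3   0.3 193.4]
```

move_arm --deltas '[{"slide": [0,0,-25],"yaw": 0,"jaw": 40},{"slide": [0,0,-15],"yaw": 0,"jaw": 40},{"slide": [0,0,-5],"yaw": 0,"jaw": 40},{"slide": [0,0,0],"yaw": 0,"jaw": 40}]'

```text
t: 33.4
tool_pos: [391.0, -259.4, 299.3]
tool_rot: [-1.505, 0.525, -0.44]
contact_force: [0.6, -0.3, 0.5]
width: 40.1
```

```bash
python3 gp.py 400.2 -267.4 75.7 54.7 1
```

```text
t 33.45 grasp pt [ 383.8 -255.4  144.9] delta [ 16.4 -12.  -69.2] yaw 0.001 axis [-0.0473  0.0261 -0.9985] q6 0.03 w 40.0 F [-0.8  0.1 -0.4]
in dock [-54.3   0.3 144.9]
```

move_arm --deltas '[{"slide": [0,0,10],"yaw": 0,"jaw": 40},{"slide": [0,0,10],"yaw": 0,"jaw": 40},{"slide": [0,0,10],"yaw": 0,"jaw": 40},{"slide": [0,0,10],"yaw": 0,"jaw": 40},{"slide": [0,0,0],"yaw": 0,"jaw": 40},{"slide": [0,0,0],"yaw": 0,"jaw": 40}]'

```text
t: 34.05
tool_pos: [392.1, -260.1, 347.4]
tool_rot: [-1.508, 0.519, -0.447]
contact_force: [0.0, 1.2, 0.4]
width: 40.2
```

```bash
python3 gp.py 400.2 -267.4 75.7 54.7 1
```

```text
t 34.1 grasp pt [ 385.9 -256.8  192.6] delta [  14.3  -10.6 -116.9] yaw 0.001 axis [-0.0405  0.0216 -0.9989] q6 0.03 w 40.0 F [0.4 0.2 0.6]
in dock [-51.8   0.4 192.6]
```

move_arm --deltas '[{"slide": [-8,6,0],"yaw": 0,"jaw": 40},{"slide": [-8,6,0],"yaw": 0,"jaw": 40},{"slide": [-8,6,0],"yaw": 0,"jaw": 40},{"slide": [-8,6,0],"yaw": 0,"jaw": 40},{"slide": [0,0,0],"yaw": 0,"jaw": 40},{"slide": [0,0,0],"yaw": 0,"jaw": 40}]'

```text
t: 34.7
tool_pos: [355.7, -232.9, 345.8]
tool_rot: [-1.506, 0.522, -0.443]
contact_force: [0.1, 0.4, 1.0]
width: 40.2
```

```bash
python3 gp.py 400.2 -267.4 75.7 54.7 1
```

```text
t 34.75 grasp pt [ 348.8 -229.1  190.9] delta [  51.4  -38.3 -115.2] yaw 0.001 axis [-0.0446  0.0244 -0.9987] q6 0.04 w 40.1 F [ 0.1 -0.3  0.8]
in dock [-98.    1.5 190.9]
```

move_arm --deltas '[{"slide": [8,-6,0],"yaw": 0,"jaw": 40},{"slide": [8,-6,0],"yaw": 0,"jaw": 40},{"slide": [8,-6,0],"yaw": 0,"jaw": 40},{"slide": [8,-6,0],"yaw": 0,"jaw": 40},{"slide": [0,0,0],"yaw": 0,"jaw": 40},{"slide": [0,0,0],"yaw": 0,"jaw": 40}]'

```text
t: 35.35
tool_pos: [392.7, -260.6, 345.3]
tool_rot: [-1.507, 0.521, -0.445]
contact_force: [0.2, -0.0, -0.4]
width: 39.4
```

```bash
python3 gp.py 400.2 -267.4 75.7 54.7 1
```

```text
t 35.4 grasp pt [ 385.9 -257.   190.5] delta [  14.3  -10.4 -114.8] yaw 0.001 axis [-0.0429  0.0231 -0.9988] q6 0.03 w 40.1 F [ 0.3 -0.5 -0.3]
in dock [-51.7   0.2 190.5]
```

move_arm --deltas '[{"slide": [0,0,-45],"yaw": 0,"jaw": 40},{"slide": [0,0,0],"yaw": 0,"jaw": 40},{"slide": [0,0,0],"yaw": 0,"jaw": 40},{"slide": [0,0,8],"yaw": 0,"jaw": 40},{"slide": [0,0,8],"yaw": 0,"jaw": 40},{"slide": [0,0,8],"yaw": 0,"jaw": 40},{"slide": [0,0,8],"yaw": 0,"jaw": 40},{"slide": [0,0,8],"yaw": 0,"jaw": 40},{"slide": [0,0,0],"yaw": 0,"jaw": 40},{"slide": [0,0,0],"yaw": 0,"jaw": 40}]'

```text
t: 36.4
tool_pos: [394.0, -261.4, 352.4]
tool_rot: [-1.511, 0.51, -0.456]
contact_force: [0.5, 0.5, -0.1]
width: 39.9
```

```bash
python3 gp.py 400.2 -267.4 75.7 54.7 1
```

```text
t 36.45 grasp pt [ 389.3 -259.1  197.4] delta [  10.9   -8.3 -121.7] yaw 0.001 axis [-0.0307  0.0151 -0.9994] q6 0.03 w 39.9 F [0.2 0.5 0.3]
in dock [-47.7   0.4 197.4]
```

+0.015 per cycle. Two more.

move_arm --deltas '[{"slide": [0,0,-48],"yaw": 0,"jaw": 40},{"slide": [0,0,0],"yaw": 0,"jaw": 40},{"slide": [0,0,0],"yaw": 0,"jaw": 40},{"slide": [0,0,8],"yaw": 0,"jaw": 40},{"slide": [0,0,8],"yaw": 0,"jaw": 40},{"slide": [0,0,8],"yaw": 0,"jaw": 40},{"slide": [0,0,8],"yaw": 0,"jaw": 40},{"slide": [0,0,8],"yaw": 0,"jaw": 40},{"slide": [0,0,0],"yaw": 0,"jaw": 40},{"slide": [0,0,0],"yaw": 0,"jaw": 40}]'

```text
t: 37.45
tool_pos: [396.1, -262.8, 354.9]
tool_rot: [-1.515, 0.501, -0.466]
contact_force: [0.4, 0.6, -0.2]
width: 40.2
```

move_arm --deltas '[{"slide": [0,0,-48],"yaw": 0,"jaw": 40},{"slide": [0,0,0],"yaw": 0,"jaw": 40},{"slide": [0,0,0],"yaw": 0,"jaw": 40},{"slide": [0,0,8],"yaw": 0,"jaw": 40},{"slide": [0,0,8],"yaw": 0,"jaw": 40},{"slide": [0,0,8],"yaw": 0,"jaw": 40},{"slide": [0,0,8],"yaw": 0,"jaw": 40},{"slide": [0,0,8],"yaw": 0,"jaw": 40},{"slide": [0,0,0],"yaw": 0,"jaw": 40},{"slide": [0,0,0],"yaw": 0,"jaw": 40}]'

```text
t: 38.45
tool_pos: [398.3, -264.2, 358.2]
tool_rot: [-1.518, 0.49, -0.477]
contact_force: [0.2, 0.4, -0.0]
width: 39.9
```

```bash
python3 gp.py 400.2 -267.4 75.7 54.7 1
```

```text
t 38.5 grasp pt [ 397.  -264.2  203.1] delta [   3.2   -3.2 -127.4] yaw 0.001 axis [-8.3e-03  3.0e-04 -1.0e+00] q6 0.03 w 40.3 F [ 0.7  0.4 -0.1]
in dock [-38.5   0.7 203.1]
```

move_arm --deltas '[{"slide": [0,20,0],"yaw": -0.12,"jaw": 40},{"slide": [0,24,0],"yaw": -0.12,"jaw": 40},{"slide": [5,24,0],"yaw": -0.12,"jaw": 40},{"slide": [10,24,0],"yaw": -0.12,"jaw": 40},{"slide": [16,22,0],"yaw": -0.12,"jaw": 40},{"slide": [18,18,0],"yaw": -0.12,"jaw": 40},{"slide": [18,12,0],"yaw": -0.12,"jaw": 40},{"slide": [18,10,0],"yaw": -0.12,"jaw": 40},{"slide": [0,0,0],"yaw": -0.1,"jaw": 40},{"slide": [0,0,0],"yaw": 0,"jaw": 40}]'

```text
t: 39.5
tool_pos: [483.8, -103.4, 352.6]
tool_rot: [-1.133, 1.337, -1.304]
contact_force: [-0.0, 0.1, -0.3]
width: 40.0
```

```bash
python3 gp.py 569.3 -65.2 190 -34 2; python3 -c "
from h import *
look('23')"
```

```text
t 39.6 grasp pt [ 481.6 -101.5  197.8] delta [87.7 36.3 -7.8] yaw -0.442 axis [-0.0119  0.0145 -0.9998] q6 1.51 w 39.8 F [ 0.4  0.  -0.4]
in dock [-63.4 182.4 197.8]
[ 483.5 -103.7  352.8] -8.65 39.77163344553377 [ 0.4  0.  -0.4] 39.6
```

move_arm --deltas '[{"slide": [14,6,0],"yaw": -0.1,"jaw": 40},{"slide": [16,6,0],"yaw": -0.1,"jaw": 40},{"slide": [16,6,0],"yaw": -0.1,"jaw": 40},{"slide": [16,6,0],"yaw": -0.07,"jaw": 40},{"slide": [8,3,0],"yaw": 0,"jaw": 40},{"slide": [0,0,0],"yaw": 0,"jaw": 40},{"slide": [0,0,0],"yaw": 0,"jaw": 40}]'

```text
t: 40.35
tool_pos: [552.3, -79.1, 352.8]
tool_rot: [-0.908, 1.606, -1.57]
contact_force: [0.6, 0.8, -0.5]
width: 39.8
```

```bash
python3 gp.py 569.3 -65.2 190 -34 3; python3 -c "
from h import *
look('24',((250,140,400,260),5))"
```

```text
t 40.5 grasp pt [550.9 -76.4 198. ] delta [18.4 11.2 -8. ] yaw -0.061 axis [-0.0081  0.0178 -0.9998] q6 1.96 w 40.1 F [-0.4 -0.3  0.9]
in dock [-21.4 243.  198. ]
[552.2 -79.1 353. ] -30.5 40.061564209166654 [-0.4 -0.3  0.9] 40.5
```

```bash
python3 - <<'E'
from h import *
im=np.load('pics/w24.npy')[:,:,::-1]
cv2.imwrite('pics/c24.png',cv2.resize(im[85:215,255:345],None,fx=4.6,fy=4.6,interpolation=cv2.INTER_CUBIC))
E
python3 - <<'E'
from h import *
m=pickle.load(open('pics/w24.pkl','rb'))
c=lambda a,b:(255+a/4.6-.4,85+b/4.6-.4)
for n,a,b,z in [('L',216,150,64),('M',204,317,64),('R',190,472,64),('Lh',228,143,100),('Mh',210,327,100),('Rh',196,508,100)]: print(n,atz(m,*c(a,b),z).round(1))
o=[((-15,42,60),(137,62)),((-15,-42,60),(103,541)),((15,-42,60),(264,550)),((0,28,64),(216,150)),((0,0,64),(204,317)),((0,-28,64),(190,472)),((0,28,100),(228,143)),((0,0,100),(210,327)),((0,-28,100),(196,508))]
p,e=fit([(m,X,c(*uv)) for X,uv in o],[580,-40,-.6]); print('stand',p,np.degrees(p[2]),e.round(1).tolist())
for y in (28,0,-28): print(W(p,(0,y,90)).round(1))
E
```

```text
L [602.3 -18.   64. ]
M [586.5 -41.5  64. ]
R [570.8 -64.   64. ]
Lh [602.1 -18.6 100. ]
Mh [586.6 -40.5 100. ]
Rh [571.  -63.6 100. ]
stand [586.53968426 -41.14305065  -0.60285248] -34.54090253526344 [[-0.4, -0.3], [-0.2, -0.6], [0.1, 0.1], [0.2, 0.0], [-0.2, -0.3], [0.0, 0.3], [-0.0, -0.9], [0.4, 0.8], [0.1, 1.0]]
[602.4 -18.1  90. ]
[586.5 -41.1  90. ]
[570.7 -64.2  90. ]
```

move_arm --deltas '[{"slide": [10,6,-20],"yaw": -0.06,"jaw": 34},{"slide": [10,6,-20],"yaw": 0,"jaw": 34},{"slide": [0,0,0],"yaw": 0,"jaw": 34},{"slide": [0,0,0],"yaw": 0,"jaw": 34}]'

```text
t: 41.0
tool_pos: [571.8, -67.7, 314.2]
tool_rot: [-0.861, 1.647, -1.615]
contact_force: [0.5, 0.3, 0.5]
width: 34.1
```

```bash
python3 gp.py 570.8 -64 93 -34.5 2; python3 -c "
from h import *
look('25')"
```

```text
t 41.1 grasp pt [571.3 -65.1 159.6] delta [ -0.5   1.1 -66.6] yaw -0.006 axis [-0.0034  0.0175 -0.9998] q6 2.04 w 34.1 F [ 0.4 -0.  -0.3]
in dock [-11.3 263.9 159.6]
[571.8 -67.8 314.5] -34.13 34.07339772012451 [ 0.4 -0.  -0.3] 41.1
```

```bash
python3 - <<'E'
from h import *
a=pickle.load(open('pics/w24.pkl','rb'));b=pickle.load(open('pics/w25.pkl','rb'))
def tri(pa,pb):
    c1,d1=ray(a,*pa);c2,d2=ray(b,*pb)
    A=np.stack([d1,-d2],1); s=np.linalg.lstsq(A,c2-c1,rcond=None)[0]
    return ((c1+d1*s[0]+c2+d2*s[1])/2).round(),np.linalg.norm(c1+d1*s[0]-c2-d2*s[1]).round(1)
print(tri((314,110),(297,137)),tri((490,12),(462,147)))
for m in(a,b):print((-m['R'].T@m['t']).round())
ia=np.load('pics/w24.npy')[:,:,::-1];ib=np.load('pics/w25.npy')[:,:,::-1]
cv2.imwrite('pics/c25.png',cv2.resize(np.hstack([ia[0:150,240:510],ib[0:170-20,230:500]]),None,fx=1.45,fy=1.45))
i0=np.load('pics/scene0.npy')[:,:,::-1]
cv2.imwrite('pics/c26.png',cv2.resize(i0[90:250,150:350],None,fx=3.8,fy=3.8,interpolation=cv2.INTER_CUBIC))
E
```

```text
(array([614., -19.,  61.]), np.float64(1.8)) (array([619., -20., 270.]), np.float64(6.7))
[587. -22. 322.]
[610. -13. 284.]
```

```bash
python3 - <<'E'
from h import *
ms=camera_model('scene')
a=pickle.load(open('pics/w24.pkl','rb'));b=pickle.load(open('pics/w25.pkl','rb'))
for xy in [(614,-19),(640,-10),(660,0),(680,10)]:
  print(xy,'scene',[proj(ms,(*xy,z))[0].round().tolist() for z in (0,124,200,270)],'w24',[proj(a,(*xy,z))[0].round().tolist() for z in (0,60,124,200)])
# top corner in scene: (308.7,116.3): ray
c,d=ray(ms,308.5,116.5)
for z in (100,150,200,250,300): print(z,(c+d*(z-c[2])/d[2]).round())
E
```

```text
(614, -19) scene [[306.0, 219.0], [306.0, 173.0], [305.0, 142.0], [305.0, 113.0]] w24 [[310.0, 115.0], [315.0, 111.0], [324.0, 104.0], [348.0, 86.0]]
(640, -10) scene [[308.0, 214.0], [307.0, 168.0], [307.0, 138.0], [307.0, 109.0]] w24 [[328.0, 92.0], [338.0, 83.0], [355.0, 67.0], [400.0, 24.0]]
(660, 0) scene [[308.0, 210.0], [308.0, 164.0], [308.0, 135.0], [308.0, 106.0]] w24 [[342.0, 72.0], [355.0, 58.0], [378.0, 33.0], [438.0, -32.0]]
(680, 10) scene [[308.0, 206.0], [308.0, 161.0], [308.0, 131.0], [308.0, 103.0]] w24 [[355.0, 51.0], [372.0, 32.0], [401.0, -3.0], [476.0, -89.0]]
100 [1038.  201.  100.]
150 [907. 131. 150.]
200 [776.  60. 200.]
250 [646. -10. 250.]
300 [515. -80. 300.]
```

move_arm --deltas '[{"slide": [-15,-8,15],"yaw": 0,"jaw": 34},{"slide": [-15,-8,10],"yaw": 0,"jaw": 34},{"slide": [0,0,0],"yaw": 0.149,"jaw": 34},{"slide": [0,0,0],"yaw": 0.149,"jaw": 34},{"slide": [0,0,0],"yaw": 0.149,"jaw": 34},{"slide": [0,0,0],"yaw": 0.149,"jaw": 34},{"slide": [0,0,0],"yaw": 0.149,"jaw": 34},{"slide": [0,0,0],"yaw": 0.149,"jaw": 34},{"slide": [0,0,0],"yaw": 0.149,"jaw": 34},{"slide": [0,0,0],"yaw": 0.149,"jaw": 34}]'

```text
t: 42.15
tool_pos: [539.1, -87.2, 352.3]
tool_rot: [-1.431, 0.754, -0.742]
contact_force: [-0.2, 0.2, -0.6]
width: 34.0
```

move_arm --deltas '[{"slide": [0,0,0],"yaw": 0.149,"jaw": 34},{"slide": [0,0,0],"yaw": 0.149,"jaw": 34},{"slide": [0,0,0],"yaw": 0.149,"jaw": 34},{"slide": [0,0,0],"yaw": 0.149,"jaw": 34},{"slide": [0,0,0],"yaw": 0.149,"jaw": 34},{"slide": [0,0,0],"yaw": 0.149,"jaw": 34},{"slide": [0,0,0],"yaw": 0.149,"jaw": 34},{"slide": [0,0,0],"yaw": 0.149,"jaw": 34},{"slide": [0,0,0],"yaw": 0.149,"jaw": 34},{"slide": [0,0,0],"yaw": 0,"jaw": 34}]'

```text
t: 43.15
tool_pos: [537.3, -89.9, 364.0]
tool_rot: [-1.546, -0.31, 0.301]
contact_force: [0.3, 0.7, 0.3]
width: 34.1
```

```bash
python3 gp.py 570.8 -64 93 124.5 2; python3 -c "
from h import *
look('26')"
```

```text
t 43.25 grasp pt [538.1 -89.2 208.9] delta [  32.7   25.2 -115.9] yaw 0.215 axis [ 0.0046  0.0041 -1.    ] q6 -0.55 w 33.8 F [-0.8 -0.5  0.6]
in dock [-24.5 225.1 208.9]
[537.4 -89.8 363.9] 112.16 33.80444396929908 [-0.8 -0.5  0.6] 43.25
```

```bash
python3 - <<'E'
from h import *
im=np.load('pics/w26.npy')[:,:,::-1]
cv2.imwrite('pics/c27.png',cv2.resize(im[200:310,250:350],None,fx=6,fy=6,interpolation=cv2.INTER_CUBIC))
m=pickle.load(open('pics/w26.pkl','rb'))
print(proj(m,[(570.8,-64,100),(570.8,-64,64),(586.5,-41.2,100)]))
E
```

```text
[[295.00304356 262.50892187]
 [293.21306899 245.97042511]
 [313.22104777 288.49972711]]
```

move_arm --deltas '[{"slide": [10,8,-10],"yaw": 0.1,"jaw": 34},{"slide": [10,8,-10],"yaw": 0.1,"jaw": 34},{"slide": [8,6,-10],"yaw": 0.02,"jaw": 34},{"slide": [0,0,0],"yaw": 0,"jaw": 34},{"slide": [0,0,0],"yaw": 0,"jaw": 34},{"slide": [0,0,0],"yaw": 0,"jaw": 34}]'

```text
t: 43.9
tool_pos: [565.8, -67.7, 333.8]
tool_rot: [-1.516, -0.475, 0.467]
contact_force: [-0.2, 0.3, 0.5]
width: 34.1
```

```bash
python3 gp.py 570.2 -64.5 93 124.5 2
```

```text
t 44.0 grasp pt [566.6 -67.1 179.1] delta [  3.6   2.6 -86.1] yaw 0.0 axis [ 0.005   0.0045 -1.    ] q6 -0.72 w 33.9 F [ 0.2 -0.5  0.3]
in dock [-14.  259.5 179.1]
```

move_arm --deltas '[{"slide": [3.6,2.6,-40],"yaw": 0,"jaw": 34},{"slide": [0,0,0],"yaw": 0,"jaw": 34},{"slide": [0,0,0],"yaw": 0,"jaw": 34},{"slide": [0,0,0],"yaw": 0,"jaw": 34}]'

```text
t: 44.4
tool_pos: [569.8, -66.3, 297.7]
tool_rot: [-1.519, -0.478, 0.46]
contact_force: [0.6, 0.1, 0.2]
width: 33.9
```

```bash
python3 gp.py 570.2 -64.5 93 124.5 2; python3 -c "
from h import *
look('27',((270,160,350,240),6))"
```

```text
t 44.5 grasp pt [572.3 -65.8 143.5] delta [ -2.1   1.3 -50.5] yaw 0.003 axis [ 0.0129  0.0032 -0.9999] q6 -0.72 w 34.1 F [-0.2  0.1 -0.6]
in dock [-10.  263.9 143.5]
[570.3 -66.3 298.5] 124.33 34.14844310809126 [-0.2  0.1 -0.6] 44.5
```

move_arm --deltas '[{"slide": [-2,1.3,-20],"yaw": 0,"jaw": 30},{"slide": [0,0,-15],"yaw": 0,"jaw": 30},{"slide": [0,0,-8],"yaw": 0,"jaw": 30},{"slide": [0,0,0],"yaw": 0,"jaw": 30},{"slide": [0,0,0],"yaw": 0,"jaw": 30}]'

```text
t: 45.1
tool_pos: [569.5, -65.2, 258.0]
tool_rot: [-1.523, -0.485, 0.454]
contact_force: [1.3, -0.7, 0.3]
width: 30.2
```

```bash
python3 gp.py 570.2 -64.5 93 124.5 2; python3 -c "
from h import *
look('28',((270,160,350,240),6),None,(200,180,360,340),3.5)"
```

```text
t 45.2 grasp pt [572.7 -64.8 103.2] delta [ -2.5   0.3 -10.2] yaw 0.003 axis [ 0.0202  0.0023 -0.9998] q6 -0.71 w 29.9 F [-0.4 -0.5  0.2]
in dock [-10.3 265.  103.2]
[569.5 -65.1 258.2] 124.32 29.916667525948352 [-0.4 -0.5  0.2] 45.2
```

```bash
python3 - <<'E'
from h import *
m=pickle.load(open('pics/w28.pkl','rb'))
tp,j,R,s=tool()
for ax in (173,155,137):
  for w in (-11,11):
    P=[tp+R[:,1]*ax+R[:,0]*w+R[:,2]*k*15 for k in(-1,1)]
    print(ax,w,[((proj(m,p)[0]-[200,180]+.4)*3.5).round().tolist() for p in P], P[0].round())
print(((proj(m,[(570.2,-64.5,100),(586,-41.5,100),(586,-41.5,80)])-[200,180]+.4)*3.5).round(), R[:,0].round(2))
E
```

```text
173 -11 [[180.0, 226.0], [400.0, 226.0]] [572. -83.  85.]
173 11 [[184.0, 372.0], [396.0, 372.0]] [591. -71.  86.]
155 -11 [[166.0, 279.0], [415.0, 279.0]] [572. -83. 103.]
155 11 [[171.0, 440.0], [409.0, 440.0]] [590. -71. 104.]
137 -11 [[148.0, 348.0], [434.0, 348.0]] [572. -83. 121.]
137 11 [[156.0, 528.0], [427.0, 528.0]] [590. -71. 122.]
[[304. 335.]
 [379. 512.]
 [369. 430.]] [0.83 0.56 0.02]
```

move_arm --deltas '[{"slide": [-3.2,0,-6],"yaw": 0,"jaw": 30},{"slide": [0,0,-3],"yaw": 0,"jaw": 30},{"slide": [0,0,0],"yaw": 0,"jaw": 30},{"slide": [0,0,0],"yaw": 0,"jaw": 30}]'

```text
t: 45.7
tool_pos: [566.2, -65.2, 249.2]
tool_rot: [-1.524, -0.486, 0.452]
contact_force: [0.4, 0.1, -0.3]
width: 29.6
```

```bash
python3 gp.py 569.8 -64.9 93 124.5 2; python3 -c "
from h import *
look('29',None,None,(200,180,360,340),3.5)"
```

```text
t 45.8 grasp pt [569.7 -64.9  94.4] delta [ 0.1 -0.  -1.4] yaw 0.003 axis [ 0.0218  0.0022 -0.9998] q6 -0.71 w 30.0 F [-0.2  0.7  0.2]
in dock [-12.7 263.2  94.4]
[566.3 -65.2 249.3] 124.31 29.99890366042425 [-0.2  0.7  0.2] 45.8
```

move_arm --deltas '[{"slide": [0,0,-1],"yaw": 0,"jaw": 8},{"slide": [0,0,0],"yaw": 0,"jaw": 8},{"slide": [0,0,0],"yaw": 0,"jaw": 8},{"slide": [0,0,0],"yaw": 0,"jaw": 8},{"slide": [0,0,0],"yaw": 0,"jaw": 8},{"slide": [0,0,0],"yaw": 0,"jaw": 8}]' --newtons 50

```text
t: 46.45
tool_pos: [566.6, -65.2, 248.7]
tool_rot: [-1.524, -0.487, 0.452]
contact_force: [1.2, -0.6, 0.5]
width: 12.1
```

```bash
python3 gp.py 569.8 -64.9 93 124.5 0
```

```text
t 46.45 grasp pt [570.2 -64.9  93.7] delta [-0.4 -0.  -0.7] yaw 0.003 axis [ 0.0229  0.002  -0.9997] q6 -0.71 w 12.1 F [ 1.2 -0.6  0.5]
in dock [-12.3 263.4  93.7]
```

move_arm --deltas '[{"slide": [0,0,8],"yaw": 0,"jaw": 8},{"slide": [0,0,8],"yaw": 0,"jaw": 8},{"slide": [0,0,8],"yaw": 0,"jaw": 8},{"slide": [0,0,8],"yaw": 0,"jaw": 8},{"slide": [0,0,8],"yaw": 0,"jaw": 8},{"slide": [0,0,8],"yaw": 0,"jaw": 8},{"slide": [0,0,0],"yaw": 0,"jaw": 8},{"slide": [0,0,0],"yaw": 0,"jaw": 8}]'

```text
t: 47.25
tool_pos: [566.9, -65.2, 302.6]
tool_rot: [-1.525, -0.489, 0.45]
contact_force: [0.2, 0.9, -1.3]
width: 12.2
```

```bash
python3 gp.py 569.8 -64.9 93 124.5 2; python3 -c "
from h import *
look('30',((250,120,350,240),5))"
```

```text
t 47.35 grasp pt [570.7 -65.  147.3] delta [ -0.9   0.1 -54.3] yaw 0.003 axis [ 0.0252  0.0017 -0.9997] q6 -0.71 w 12.1 F [ 0.2  0.8 -0.1]
in dock [-11.8 263.7 147.3]
[566.8 -65.2 302.2] 124.32 12.149070435570705 [ 0.2  0.8 -0.1] 47.35
```

move_arm --deltas '[{"slide": [-12,-4,10],"yaw": -0.12,"jaw": 8},{"slide": [-14,-8,10],"yaw": -0.12,"jaw": 8},{"slide": [-14,-10,8],"yaw": -0.12,"jaw": 8},{"slide": [-14,-12,0],"yaw": -0.12,"jaw": 8},{"slide": [-14,-14,0],"yaw": -0.12,"jaw": 8},{"slide": [-12,-16,0],"yaw": -0.12,"jaw": 8},{"slide": [-8,-18,0],"yaw": -0.12,"jaw": 8},{"slide": [-4,-18,0],"yaw": -0.12,"jaw": 8},{"slide": [0,0,0],"yaw": -0.05,"jaw": 8},{"slide": [0,0,0],"yaw": 0,"jaw": 8}]'

```text
t: 48.45
tool_pos: [469.3, -167.8, 325.8]
tool_rot: [-1.554, 0.347, -0.363]
contact_force: [-0.8, -0.4, -0.6]
width: 12.3
```

```bash
python3 gp.py 453.4 -251.1 165 54.6 3
```

```text
t 48.6 grasp pt [ 470.8 -169.4  170.9] delta [-17.4 -81.7  -5.9] yaw -0.169 axis [ 0.0074 -0.0145 -0.9999] q6 0.11 w 12.0 F [ 0.8  0.1 -0.6]
in dock [-33.  120.7 170.9]
```

move_arm --deltas '[{"slide": [-3,-12,0],"yaw": -0.05,"jaw": 8},{"slide": [-3,-14,0],"yaw": -0.05,"jaw": 8},{"slide": [-3,-14,0],"yaw": -0.05,"jaw": 8},{"slide": [-3,-12,0],"yaw": -0.02,"jaw": 8},{"slide": [-2,-8,0],"yaw": 0,"jaw": 8},{"slide": [0,0,0],"yaw": 0,"jaw": 8},{"slide": [0,0,0],"yaw": 0,"jaw": 8}]'

```text
t: 49.3
tool_pos: [454.3, -232.8, 325.7]
tool_rot: [-1.527, 0.489, -0.504]
contact_force: [0.8, -0.5, -0.1]
width: 11.8
```

```bash
python3 gp.py 453.4 -251.1 165 54.6 3
```

```text
t 49.45 grasp pt [ 455.2 -234.7  170.7] delta [ -1.8 -16.4  -5.7] yaw 0.014 axis [ 0.0044 -0.0163 -0.9999] q6 0.16 w 12.1 F [ 0.  -1.  -0.5]
in dock [ -8.   58.5 170.7]
```

move_arm --deltas '[{"slide": [-1,-9,-10],"yaw": 0.014,"jaw": 8},{"slide": [-0.8,-6,-10],"yaw": 0,"jaw": 8},{"slide": [0,0,-5],"yaw": 0,"jaw": 8},{"slide": [0,0,0],"yaw": 0,"jaw": 8},{"slide": [0,0,0],"yaw": 0,"jaw": 8}]'

```text
t: 49.95
tool_pos: [453.3, -245.6, 299.7]
tool_rot: [-1.53, 0.474, -0.49]
contact_force: [0.7, -1.5, -0.7]
width: 12.1
```

```bash
python3 gp.py 453.4 -251.1 165 54.6 3;  python3 -c "
from h import *
look('31',((320,180,430,300),5),((220,240,320,340),5),(150,180,350,340),3.8)"
```

```text
t 50.1 grasp pt [ 454.3 -248.2  145.1] delta [-0.9 -2.9 19.9] yaw -0.004 axis [ 0.0058 -0.0156 -0.9999] q6 0.12 w 12.2 F [-0.4 -0.1 -0.7]
in dock [ -1.   46.9 145.1]
[ 453.4 -245.7  300.1] 54.8 12.156453377875607 [-0.4 -0.1 -0.7] 50.1
```

```bash
python3 - <<'E'
from h import *
m=pickle.load(open('pics/w31.pkl','rb'))
c=lambda a,b:(150+a/3.8-.37,180+b/3.8-.37)
inv=lambda uv:(np.array(uv)-[150,180]+.37)*3.8
zc=145.1-93.7+37+25
print('hole1',atz(m,*c(484,168),61).round(1),'hole2',atz(m,*c(239,168),61).round(1),'hole3',atz(m,*c(4,168),61).round(1))
# collar circle projected for hypothesised centre g
g=np.array([454.3,-248.2])
for dx,dy in [(0,0)]:
  th=np.linspace(0,2*np.pi,13)[:-1]
  P=inv(proj(m,np.stack([g[0]+12*np.cos(th),g[1]+12*np.sin(th),np.full(12,zc)],1)))
  print('collar proj min/max',P.min(0),P.max(0))
print('top edge centre pts',[atz(m,*c(a,b),zc).round(1) for a,b in[(424,262),(586,262),(505,205)]])
ms=camera_model('scene');md=camera_model('side')
print('tip scene',((proj(ms,(*g,145.1-56.7))[0]-[320,180]+.4)*5).round(),'side',((proj(md,(*g,145.1-56.7))[0]-[220,240]+.4)*5).round())
for h in [(453.4,-251.1,61),(428,-287.1,61)]: print('hole scene',((proj(ms,h)[0]-[320,180]+.4)*5).round(),'side',((proj(md,h)[0]-[220,240]+.4)*5).round())
E
```

```text
hole1 [ 452.8 -250.5   61. ] hole2 [ 427.3 -286.8   61. ] hole3 [ 402.5 -322.4   61. ]
collar proj min/max [409.62025244 201.3937023 ] [582.02627281 361.07485208]
top edge centre pts [array([ 446.1, -254.5,  113.4]), array([ 458.9, -236.2,  113.4]), array([ 445.7, -240.6,  113.4])]
tip scene [253. 319.] side [354. 149.]
hole scene [255. 381.] side [351. 217.]
hole scene [318. 439.] side [296. 275.]
```

move_arm --deltas '[{"slide": [-1.4,-3.1,-8],"yaw": 0,"jaw": 8},{"slide": [0,0,-7],"yaw": 0,"jaw": 8},{"slide": [0,0,0],"yaw": 0,"jaw": 8},{"slide": [0,0,0],"yaw": 0,"jaw": 8}]'

```text
t: 50.65
tool_pos: [451.8, -249.2, 283.9]
tool_rot: [-1.53, 0.474, -0.491]
contact_force: [-1.1, 0.1, -0.8]
width: 12.2
```

```bash
python3 gp.py 452.9 -251.3 120 54.6 3;  python3 -c "
from h import *
look('32',((340,200,420,280),7),((260,250,310,310),9),(150,180,350,340),3.8)"
```

```text
t 50.8 grasp pt [ 453.  -251.8  129.3] delta [-0.1  0.5 -9.3] yaw -0.003 axis [ 0.0067 -0.0163 -0.9998] q6 0.11 w 11.9 F [-0.1  0.3  0.7]
in dock [  0.   43.2 129.3]
[ 451.9 -249.2  284.2] 54.79 11.91816063354201 [-0.1  0.3  0.7] 50.8
```

move_arm --deltas '[{"slide": [0.2,0.5,-4],"yaw": 0,"jaw": 8},{"slide": [0,0,-4],"yaw": 0,"jaw": 8},{"slide": [0,0,-3],"yaw": 0,"jaw": 8},{"slide": [0,0,0],"yaw": 0,"jaw": 8}]'

```text
t: 51.35
tool_pos: [452.4, -248.6, 272.8]
tool_rot: [-1.53, 0.472, -0.492]
contact_force: [0.4, -0.8, -0.2]
width: 12.1
```

```bash
python3 gp.py 453.1 -251 120 54.6 2
```

```text
t 51.45 grasp pt [ 453.8 -251.4  118.3] delta [-0.7  0.4  1.7] yaw -0.004 axis [ 0.0085 -0.0172 -0.9998] q6 0.11 w 12.0 F [ 0.3  0.2 -0.8]
in dock [  0.5  44.  118.3]
```

move_arm --deltas '[{"slide": [-0.6,0,-2],"yaw": 0,"jaw": 8},{"slide": [0,0,-2],"yaw": 0,"jaw": 8},{"slide": [0,0,-2],"yaw": 0,"jaw": 8}]'

```text
t: 51.75
tool_pos: [452.1, -248.9, 267.3]
tool_rot: [-1.531, 0.471, -0.493]
contact_force: [0.5, 1.0, -0.4]
width: 12.2
```

```bash
python3 gp.py 453.1 -251 120 54.6 1;  python3 -c "
from h import *
look('33',((340,200,420,280),7),((260,250,310,310),9),(150,180,350,340),3.8)"
```

```text
t 51.8 grasp pt [ 453.3 -251.5  112. ] delta [-0.2  0.5  8. ] yaw -0.003 axis [ 0.0088 -0.0174 -0.9998] q6 0.11 w 12.1 F [-0.2  0.3 -0.5]
in dock [1.00e-01 4.36e+01 1.12e+02]
[ 451.9 -248.8  266.9] 54.8 12.078988113267698 [-0.2  0.3 -0.5] 51.8
```

move_arm --deltas '[{"slide": [0,0.3,-2.5],"yaw": 0,"jaw": 8},{"slide": [0,0,-2.5],"yaw": 0,"jaw": 8},{"slide": [0,0,-2.5],"yaw": 0,"jaw": 8}]'

```text
t: 52.25
tool_pos: [452.3, -248.7, 259.9]
tool_rot: [-1.531, 0.47, -0.494]
contact_force: [0.4, -0.1, -0.5]
width: 12.3
```

```bash
python3 gp.py 453.1 -251 94.7 54.6 0
```

```text
t 52.25 grasp pt [ 453.9 -251.5  104.9] delta [ -0.8   0.5 -10.2] yaw -0.003 axis [ 0.0103 -0.0182 -0.9998] q6 0.11 w 12.3 F [ 0.4 -0.1 -0.5]
in dock [  0.6  43.9 104.9]
```

move_arm --deltas '[{"slide": [0,0,-2.5],"yaw": 0,"jaw": 8},{"slide": [0,0,-2.5],"yaw": 0,"jaw": 8}]'

```text
t: 52.45
tool_pos: [452.3, -248.6, 254.3]
tool_rot: [-1.531, 0.47, -0.494]
contact_force: [0.3, 0.2, -1.1]
width: 12.3
```

```bash
python3 gp.py 453.1 -251 94.7 54.6 0
```

```text
t 52.45 grasp pt [ 453.8 -251.4   99.3] delta [-0.7  0.4 -4.6] yaw -0.004 axis [ 0.0101 -0.0181 -0.9998] q6 0.11 w 12.3 F [ 0.3  0.2 -1.1]
in dock [ 0.5 44.  99.3]
```

Tip is at z≈42, through the plate. Continue to the collar.

move_arm --deltas '[{"slide": [-0.3,0.2,-2],"yaw": 0,"jaw": 8},{"slide": [0,0,-1.5],"yaw": 0,"jaw": 8}]'

```text
t: 52.65
tool_pos: [451.8, -248.4, 250.1]
tool_rot: [-1.531, 0.47, -0.493]
contact_force: [-0.4, 0.6, 0.0]
width: 12.6
```

move_arm --deltas '[{"slide": [0,0,-1.2],"yaw": 0,"jaw": 8},{"slide": [0,0,-0.8],"yaw": 0,"jaw": 8}]'

```text
t: 52.85
tool_pos: [451.8, -248.3, 249.5]
tool_rot: [-1.531, 0.47, -0.494]
contact_force: [-3.5, 1.3, 7.5]
width: 12.5
```

```bash
python3 gp.py 453.1 -251 94.7 54.6 0
```

```text
t 52.85 grasp pt [ 453.4 -251.1   94.6] delta [-0.3  0.1  0.1] yaw -0.004 axis [ 0.0102 -0.0181 -0.9998] q6 0.11 w 12.5 F [-3.5  1.3  7.5]
in dock [-0.  43.9 94.6]
```

move_arm --deltas '[{"slide": [0,0,0],"yaw": 0,"jaw": 28},{"slide": [0,0,0],"yaw": 0,"jaw": 28},{"slide": [0,0,0],"yaw": 0,"jaw": 28},{"slide": [0,0,8],"yaw": 0,"jaw": 28},{"slide": [0,0,8],"yaw": 0,"jaw": 28},{"slide": [0,0,8],"yaw": 0,"jaw": 28},{"slide": [0,0,8],"yaw": 0,"jaw": 28},{"slide": [0,0,8],"yaw": 0,"jaw": 28},{"slide": [0,0,8],"yaw": 0,"jaw": 28},{"slide": [0,0,8],"yaw": 0,"jaw": 28}]'

```text
t: 53.85
tool_pos: [451.8, -248.4, 310.4]
tool_rot: [-1.531, 0.469, -0.495]
contact_force: [-0.6, 0.3, 1.1]
width: 28.0
```

```bash
python3 gp.py 453.1 -251 94.7 54.6 3;  python3 -c "
from h import *
look('34',((340,200,420,280),7),((260,250,310,310),9))"
```

```text
t 54.0 grasp pt [ 453.9 -251.5  155.4] delta [ -0.8   0.5 -60.7] yaw -0.003 axis [ 0.012  -0.0192 -0.9997] q6 0.11 w 27.6 F [ 0.9 -0.7 -0.3]
in dock [  0.6  44.  155.4]
[ 452.  -248.5  310.3] 54.8 27.63683332871159 [ 0.9 -0.7 -0.3] 54.0
```

move_arm --deltas '[{"slide": [0,14,8],"yaw": 0.08,"jaw": 34},{"slide": [2,18,8],"yaw": 0.1,"jaw": 34},{"slide": [4,18,6],"yaw": 0.12,"jaw": 34},{"slide": [6,18,4],"yaw": 0.12,"jaw": 34},{"slide": [8,17,0],"yaw": 0.12,"jaw": 34},{"slide": [10,15,0],"yaw": 0.12,"jaw": 34},{"slide": [12,13,0],"yaw": 0.12,"jaw": 34},{"slide": [12,12,0],"yaw": 0.12,"jaw": 34},{"slide": [12,10,0],"yaw": 0.12,"jaw": 34},{"slide": [0,0,0],"yaw": 0.12,"jaw": 34}]'

```text
t: 55.15
tool_pos: [517.2, -107.5, 329.3]
tool_rot: [-1.528, -0.453, 0.441]
contact_force: [-0.2, -0.3, 0.3]
width: 33.5
```

```bash
python3 gp.py 581.3 -44.9 93 124.5 2
```

```text
t 55.25 grasp pt [ 517.3 -108.6  174.1] delta [ 64.   63.7 -81.1] yaw 0.039 axis [ 0.0068 -0.0022 -1.    ] q6 -0.77 w 33.8 F [ 1.  -0.2 -0.2]
in dock [-30.2 197.2 174.1]
```

move_arm --deltas '[{"slide": [10,10,0],"yaw": 0.035,"jaw": 34},{"slide": [11,11,0],"yaw": 0,"jaw": 34},{"slide": [11,11,0],"yaw": 0,"jaw": 34},{"slide": [10,10,0],"yaw": 0,"jaw": 34},{"slide": [4,4,0],"yaw": 0,"jaw": 34},{"slide": [0,0,0],"yaw": 0,"jaw": 34},{"slide": [0,0,0],"yaw": 0,"jaw": 34}]'

```text
t: 55.95
tool_pos: [566.4, -57.6, 328.0]
tool_rot: [-1.523, -0.47, 0.462]
contact_force: [-1.4, 0.6, -0.3]
width: 34.0
```

```bash
python3 gp.py 581.3 -44.9 93 124.5 3;  python3 -c "
from h import *
look('35',((250,80,370,230),4))"
```

```text
t 56.1 grasp pt [566.9 -58.3 173.1] delta [ 14.4  13.4 -80.1] yaw 0.008 axis [ 0.0056 -0.0013 -1.    ] q6 -0.7 w 34.4 F [0.2 0.5 0.8]
in dock [-18.8 266.9 173.1]
[566.  -58.1 328.1] 124.02 34.384720214669876 [0.2 0.5 0.8] 56.1
```

```bash
python3 - <<'E'
from h import *
m=pickle.load(open('pics/w35.pkl','rb'))
for xy in [(614,-19),(620,-18),(625,-15),(630,-10)]:
  print(xy,proj(m,[(*xy,z) for z in (0,60,100,140)]).round().tolist())
im=np.load('pics/w35.npy')[:,:,::-1]
cv2.imwrite('pics/c35.png',cv2.resize(im[200:360,230:350],None,fx=5,fy=5,interpolation=cv2.INTER_CUBIC))
c=0
print('M head', proj(m,[(586.2,-41.5,100),(586.2,-41.5,64)]))
E
```

```text
(614, -19) [[288.0, 256.0], [290.0, 284.0], [291.0, 311.0], [293.0, 350.0]]
(620, -18) [[286.0, 261.0], [287.0, 290.0], [288.0, 318.0], [289.0, 357.0]]
(625, -15) [[286.0, 266.0], [286.0, 297.0], [287.0, 325.0], [288.0, 365.0]]
(630, -10) [[287.0, 272.0], [288.0, 304.0], [289.0, 334.0], [290.0, 375.0]]
M head [[287.06865579 265.28675683]
 [286.40075647 245.87568307]]
```

move_arm --deltas '[{"slide": [7,6,0],"yaw": 0.008,"jaw": 34},{"slide": [5,5,0],"yaw": 0,"jaw": 34},{"slide": [0,0,0],"yaw": 0,"jaw": 34},{"slide": [0,0,0],"yaw": 0,"jaw": 34},{"slide": [0,0,0],"yaw": 0,"jaw": 34}]'

```text
t: 56.7
tool_pos: [578.9, -46.9, 328.6]
tool_rot: [-1.522, -0.476, 0.466]
contact_force: [0.3, 0.1, 0.3]
width: 33.7
```

```bash
python3 gp.py 581.3 -44.9 93 124.5 2
```

```text
t 56.8 grasp pt [579.8 -47.2 173.6] delta [  1.5   2.3 -80.6] yaw 0.001 axis [ 0.0064 -0.0013 -1.    ] q6 -0.68 w 33.8 F [ 0.1  0.6 -0.3]
in dock [-14.7 283.4 173.6]
```

move_arm --deltas '[{"slide": [0,2,-20],"yaw": 0,"jaw": 32},{"slide": [0,0,0],"yaw": 0,"jaw": 32},{"slide": [-1,0,-20],"yaw": 0,"jaw": 32},{"slide": [0,0,0],"yaw": 0,"jaw": 32},{"slide": [0,0,0],"yaw": 0,"jaw": 32}]'

```text
t: 57.3
tool_pos: [578.2, -45.5, 290.8]
tool_rot: [-1.524, -0.477, 0.463]
contact_force: [0.8, -0.4, -0.3]
width: 32.2
```

```bash
python3 gp.py 581.3 -44.9 93 124.5 2;  python3 -c "
from h import *
look('36',((250,80,370,230),4),None,(200,180,360,340),3.5)"
```

```text
t 57.4 grasp pt [579.5 -45.8 135.6] delta [  1.8   0.9 -42.6] yaw 0.002 axis [ 0.0094 -0.0018 -1.    ] q6 -0.68 w 32.1 F [ 0.3 -0.1  0.5]
in dock [-15.7 284.4 135.6]
[578.1 -45.5 290.6] 124.39 32.10836947310899 [ 0.3 -0.1  0.5] 57.4
```

move_arm --deltas '[{"slide": [0.5,0.6,-18],"yaw": 0,"jaw": 30},{"slide": [0,0,0],"yaw": 0,"jaw": 30},{"slide": [-0.5,0,-14],"yaw": 0,"jaw": 30},{"slide": [0,0,0],"yaw": 0,"jaw": 30},{"slide": [0,0,0],"yaw": 0,"jaw": 30}]'

```text
t: 58.0
tool_pos: [579.9, -45.1, 263.3]
tool_rot: [-1.527, -0.483, 0.458]
contact_force: [0.9, 0.2, 0.2]
width: 29.9
```

```bash
python3 gp.py 581.3 -44.9 93 124.5 2;  python3 -c "
from h import *
look('37',((250,80,370,230),4),None,(200,180,360,340),3.5)"
```

```text
t 58.1 grasp pt [582.4 -45.5 108.2] delta [ -1.1   0.6 -15.2] yaw 0.002 axis [ 0.0172 -0.0025 -0.9998] q6 -0.68 w 30.1 F [0.6 0.4 0.3]
in dock [-13.5 286.4 108.2]
[579.8 -45.1 263.1] 124.38 30.10652707768697 [0.6 0.4 0.3] 58.1
```

move_arm --deltas '[{"slide": [-1.6,1.2,-7],"yaw": 0,"jaw": 30},{"slide": [0,0,-6],"yaw": 0,"jaw": 30},{"slide": [0,0,0],"yaw": 0,"jaw": 30},{"slide": [0,0,0],"yaw": 0,"jaw": 30}]'

```text
t: 58.6
tool_pos: [578.0, -43.7, 249.5]
tool_rot: [-1.527, -0.484, 0.457]
contact_force: [-0.2, -0.9, 0.8]
width: 30.3
```

```bash
python3 gp.py 581.3 -44.9 93.7 124.5 2;  python3 -c "
from h import *
look('38',((250,80,370,230),4),None,(200,180,360,340),3.5)"
```

```text
t 58.7 grasp pt [580.9 -44.1  94.6] delta [ 0.4 -0.8 -0.9] yaw 0.002 axis [ 0.0181 -0.0025 -0.9998] q6 -0.68 w 30.0 F [-0.2 -0.6 -0.6]
in dock [-15.5 286.5  94.6]
[578.1 -43.8 249.6] 124.38 30.02248081028276 [-0.2 -0.6 -0.6] 58.7
```

move_arm --deltas '[{"slide": [0,0,-0.8],"yaw": 0,"jaw": 8},{"slide": [0,0,0],"yaw": 0,"jaw": 8},{"slide": [0,0,0],"yaw": 0,"jaw": 8},{"slide": [0,0,0],"yaw": 0,"jaw": 8},{"slide": [0,0,0],"yaw": 0,"jaw": 8},{"slide": [0,0,0],"yaw": 0,"jaw": 8}]' --newtons 60

```text
t: 59.4
tool_pos: [578.4, -43.9, 249.4]
tool_rot: [-1.528, -0.485, 0.456]
contact_force: [-0.2, 0.4, 0.7]
width: 11.8
```

```bash
python3 gp.py 581.3 -44.9 93.7 124.5 0;  python3 -c "
from h import *
look('39',None,None,(200,180,360,340),3.5)"
```

```text
t 59.4 grasp pt [581.5 -44.3  94.5] delta [-0.2 -0.6 -0.8] yaw 0.002 axis [ 0.0196 -0.0027 -0.9998] q6 -0.68 w 11.8 F [-0.2  0.4  0.7]
in dock [-15.  286.8  94.5]
[578.4 -43.9 249.4] 124.37 11.777870189426192 [-0.2  0.4  0.7] 59.4
```

move_arm --deltas '[{"slide": [0,0,8],"yaw": 0,"jaw": 8},{"slide": [0,0,8],"yaw": 0,"jaw": 8},{"slide": [0,0,8],"yaw": 0,"jaw": 8},{"slide": [0,0,8],"yaw": 0,"jaw": 8},{"slide": [0,0,8],"yaw": 0,"jaw": 8},{"slide": [0,0,8],"yaw": 0,"jaw": 8},{"slide": [0,0,0],"yaw": 0,"jaw": 8}]'

```text
t: 60.15
tool_pos: [578.7, -43.9, 303.2]
tool_rot: [-1.529, -0.487, 0.454]
contact_force: [1.1, -0.8, -0.9]
width: 11.7
```

move_arm --deltas '[{"slide": [-12,-8,10],"yaw": -0.1,"jaw": 8},{"slide": [-14,-12,10],"yaw": -0.12,"jaw": 8},{"slide": [-14,-12,8],"yaw": -0.12,"jaw": 8},{"slide": [-14,-14,0],"yaw": -0.12,"jaw": 8},{"slide": [-14,-16,0],"yaw": -0.12,"jaw": 8},{"slide": [-14,-18,0],"yaw": -0.12,"jaw": 8},{"slide": [-12,-20,0],"yaw": -0.12,"jaw": 8},{"slide": [-10,-20,0],"yaw": -0.12,"jaw": 8},{"slide": [-5,-10,0],"yaw": -0.1,"jaw": 8},{"slide": [0,0,0],"yaw": 0,"jaw": 8}]'

```text
t: 61.15
tool_pos: [464.7, -177.1, 331.9]
tool_rot: [-1.557, 0.367, -0.388]
contact_force: [0.4, -0.8, -0.1]
width: 12.0
```

```bash
python3 gp.py 423.8 -284 165 54.6 3
```

```text
t 61.3 grasp pt [ 466.9 -179.   176.9] delta [ -43.1 -105.   -11.9] yaw -0.142 axis [ 0.0086 -0.0208 -0.9997] q6 0.12 w 11.9 F [-0.3 -0.   0.3]
in dock [-30.6 110.7 176.9]
```

move_arm --deltas '[{"slide": [-6,-15,0],"yaw": -0.04,"jaw": 8},{"slide": [-7,-17,0],"yaw": -0.04,"jaw": 8},{"slide": [-7,-17,0],"yaw": -0.04,"jaw": 8},{"slide": [-7,-16,0],"yaw": -0.02,"jaw": 8},{"slide": [-5,-12,0],"yaw": 0,"jaw": 8},{"slide": [-3,-6,0],"yaw": 0,"jaw": 8},{"slide": [0,0,0],"yaw": 0,"jaw": 8},{"slide": [0,0,0],"yaw": 0,"jaw": 8}]'

```text
t: 62.1
tool_pos: [433.2, -256.1, 331.4]
tool_rot: [-1.536, 0.461, -0.481]
contact_force: [-0.7, -0.5, -0.2]
width: 11.9
```

```bash
python3 gp.py 423.8 -284 165 54.6 3
```

```text
t 62.25 grasp pt [ 434.4 -259.   176.4] delta [-10.6 -25.  -11.4] yaw -0.018 axis [ 0.0073 -0.0195 -0.9998] q6 0.07 w 11.6 F [-0.6 -0.6  0.5]
in dock [-11.   26.6 176.4]
```

move_arm --deltas '[{"slide": [-4,-9,0],"yaw": -0.018,"jaw": 8},{"slide": [-4,-9,-6],"yaw": 0,"jaw": 8},{"slide": [-2,-5,-10],"yaw": 0,"jaw": 8},{"slide": [0,0,-8],"yaw": 0,"jaw": 8},{"slide": [0,0,-6],"yaw": 0,"jaw": 8},{"slide": [0,0,0],"yaw": 0,"jaw": 8},{"slide": [0,0,0],"yaw": 0,"jaw": 8}]'

```text
t: 62.95
tool_pos: [422.0, -280.3, 297.6]
tool_rot: [-1.532, 0.477, -0.493]
contact_force: [-0.0, 0.1, -0.3]
width: 12.0
```

```bash
python3 gp.py 423.8 -284 140 54.6 3;  python3 -c "
from h import *
look('40',((330,200,430,300),5.6),((240,260,310,330),8),(170,180,370,340),3.8)"
```

```text
t 63.1 grasp pt [ 423.2 -283.2  143.2] delta [ 0.6 -0.8 -3.2] yaw 0.0 axis [ 0.006  -0.0188 -0.9998] q6 0.03 w 11.9 F [-0.6  0.9 -0.1]
in dock [ -6.1   0.3 143.2]
[ 422.3 -280.3  298.1] 54.6 11.87092869522237 [-0.6  0.9 -0.1] 63.1
```

```bash
python3 - <<'E'
from h import *
tp,j,R,s=tool(); print(R[:,0].round(3))
g=np.array([423.2,-283.2,143.2]); m=pickle.load(open('pics/w40.pkl','rb'))
ms=camera_model('scene');md=camera_model('side')
for k in (3,5.2,7):
  P=g+k*R[:,0]; tip=[P[0],P[1],143.2-57.5]; col=[P[0],P[1],143.2-57.5+27]
  th=np.linspace(0,2*np.pi,25); C=(proj(m,np.stack([P[0]+12*np.cos(th),P[1]+12*np.sin(th),np.full(25,col[2])],1))-[170,180]+.37)*3.8
  H=(proj(m,[P[0],P[1],143.2-57.5+63])[0]-[170,180]+.37)*3.8
  print(k,P.round(1),'tip scene',((proj(ms,tip)[0]-[330,200]+.4)*5.6).round(),'side',((proj(md,tip)[0]-[240,260]+.4)*8).round(),'collar top row',C[:,1].min().round(),C[:,0].min().round(),C[:,0].max().round(),'headtop',H.round())
c=lambda a,b:(170+a/3.8-.37,180+b/3.8-.37)
print('hole2',atz(m,*c(423,200),61).round(1),'hole3',atz(m,*c(182,200),61).round(1))
E
```

```text
[ 0.815 -0.579  0.016]
3 [ 425.6 -284.9  143.2] tip scene [296. 320.] side [303. 182.] collar top row 225.0 334.0 507.0 headtop [416. 442.]
5.2 [ 427.4 -286.2  143.3] tip scene [302. 319.] side [312. 184.] collar top row 240.0 335.0 507.0 headtop [416. 460.]
7 [ 428.9 -287.3  143.3] tip scene [306. 317.] side [319. 186.] collar top row 252.0 335.0 506.0 headtop [416. 474.]
hole2 [ 427.7 -286.7   61. ] hole3 [ 402.6 -322.3   61. ]
```

move_arm --deltas '[{"slide": [0.6,-0.7,-8],"yaw": 0,"jaw": 8},{"slide": [0,0,-6],"yaw": 0,"jaw": 8},{"slide": [0,0,-4],"yaw": 0,"jaw": 8},{"slide": [0,0,0],"yaw": 0,"jaw": 8},{"slide": [0,0,0],"yaw": 0,"jaw": 8}]'

```text
t: 63.75
tool_pos: [423.0, -280.9, 278.8]
tool_rot: [-1.533, 0.475, -0.494]
contact_force: [0.6, 0.8, -0.5]
width: 12.3
```

```bash
python3 gp.py 423.8 -284 119 54.6 3
```

```text
t 63.9 grasp pt [ 424.3 -284.   124.2] delta [-0.5  0.  -5.2] yaw -0.0 axis [ 0.0073 -0.0197 -0.9998] q6 0.03 w 11.8 F [-0.3  0.8 -0.1]
in dock [ -4.8   0.3 124.2]
```

move_arm --deltas '[{"slide": [-0.5,-0.1,-3],"yaw": 0,"jaw": 8},{"slide": [0,0,-2],"yaw": 0,"jaw": 8},{"slide": [0,0,0],"yaw": 0,"jaw": 8}]'

```text
t: 64.2
tool_pos: [422.8, -281.2, 274.2]
tool_rot: [-1.533, 0.473, -0.496]
contact_force: [0.7, 0.2, -0.3]
width: 11.9
```

```bash
python3 gp.py 423.8 -284 119 54.6 2;  python3 -c "
from h import *
look('41',((330,200,430,300),5.6),((240,260,310,330),8),(170,180,370,340),3.8)"
```

```text
t 64.3 grasp pt [ 424.1 -284.4  119.5] delta [-0.3  0.4 -0.5] yaw -0.0 axis [ 0.0084 -0.0204 -0.9998] q6 0.03 w 11.6 F [-0.2 -0.5  0.3]
in dock [-4.700e+00 -1.000e-01  1.195e+02]
[ 422.8 -281.3  274.4] 54.62 11.647811822229265 [-0.2 -0.5  0.3] 64.3
```

Tip at the hole mouth (z≈62). Descend gently watching force.

move_arm --deltas '[{"slide": [-0.3,0.2,-2],"yaw": 0,"jaw": 8},{"slide": [0,0,-2],"yaw": 0,"jaw": 8},{"slide": [0,0,-2],"yaw": 0,"jaw": 8}]'

```text
t: 64.75
tool_pos: [422.7, -281.2, 268.6]
tool_rot: [-1.534, 0.472, -0.497]
contact_force: [0.9, -0.2, 0.5]
width: 12.2
```

```bash
python3 gp.py 423.8 -284 95.5 54.6 1
```

```text
t 64.8 grasp pt [ 424.  -284.3  113.2] delta [ -0.2   0.3 -17.7] yaw -0.0 axis [ 0.0089 -0.0207 -0.9997] q6 0.03 w 11.6 F [ 0.  -0.3 -0.7]
in dock [-4.900e+00 -1.000e-01  1.132e+02]
```

move_arm --deltas '[{"slide": [-0.2,0.2,-2.5],"yaw": 0,"jaw": 8},{"slide": [0,0,-2.5],"yaw": 0,"jaw": 8},{"slide": [0,0,-2.5],"yaw": 0,"jaw": 8}]'

```text
t: 65.1
tool_pos: [422.4, -280.9, 260.1]
tool_rot: [-1.533, 0.473, -0.497]
contact_force: [0.1, 0.4, -0.6]
width: 12.1
```

move_arm --deltas '[{"slide": [0,0,-2.5],"yaw": 0,"jaw": 8},{"slide": [0,0,-2.5],"yaw": 0,"jaw": 8}]'

```text
t: 65.3
tool_pos: [422.4, -280.9, 254.6]
tool_rot: [-1.533, 0.473, -0.496]
contact_force: [0.6, -0.1, -0.7]
width: 12.0
```

```bash
python3 gp.py 423.8 -284 95.5 54.6 0
```

```text
t 65.3 grasp pt [ 423.8 -284.1   99.6] delta [ 0.   0.1 -4.1] yaw -0.0 axis [ 0.0089 -0.0207 -0.9997] q6 0.03 w 12.0 F [ 0.6 -0.1 -0.7]
in dock [-5.1 -0.1 99.6]
```

move_arm --deltas '[{"slide": [0,0,-2],"yaw": 0,"jaw": 8},{"slide": [0,0,-1.2],"yaw": 0,"jaw": 8}]'

```text
t: 65.5
tool_pos: [422.3, -280.8, 250.8]
tool_rot: [-1.533, 0.473, -0.496]
contact_force: [-0.2, -0.2, -0.2]
width: 12.2
```

move_arm --deltas '[{"slide": [0,0,-1.2],"yaw": 0,"jaw": 8},{"slide": [0,0,-0.8],"yaw": 0,"jaw": 8}]'

```text
t: 65.7
tool_pos: [422.3, -280.8, 250.3]
tool_rot: [-1.533, 0.473, -0.497]
contact_force: [-2.2, 0.6, 7.9]
width: 12.0
```

```bash
python3 gp.py 423.8 -284 95.5 54.6 0
```

```text
t 65.7 grasp pt [ 423.7 -284.1   95.3] delta [0.1 0.1 0.2] yaw -0.0 axis [ 0.0091 -0.0209 -0.9997] q6 0.03 w 12.0 F [-2.2  0.6  7.9]
in dock [-5.2 -0.1 95.3]
```

move_arm --deltas '[{"slide": [0,0,0],"yaw": 0,"jaw": 26},{"slide": [0,0,0],"yaw": 0,"jaw": 26},{"slide": [0,0,0],"yaw": 0,"jaw": 26},{"slide": [0,0,8],"yaw": 0,"jaw": 26},{"slide": [0,0,8],"yaw": 0,"jaw": 26},{"slide": [0,0,8],"yaw": 0,"jaw": 26},{"slide": [0,0,8],"yaw": 0,"jaw": 26},{"slide": [0,0,8],"yaw": 0,"jaw": 26},{"slide": [0,0,8],"yaw": 0,"jaw": 26},{"slide": [0,0,0],"yaw": 0,"jaw": 30}]'

```text
t: 66.7
tool_pos: [422.8, -281.2, 304.0]
tool_rot: [-1.534, 0.47, -0.499]
contact_force: [-0.4, 1.0, -0.1]
width: 29.8
```

```bash
python3 gp.py 368.1 -337.9 150 54.6 3;  python3 -c "
from h import *
look('42',((330,200,430,300),5.6),((240,260,310,330),8))"
```

```text
t 66.85 grasp pt [ 423.7 -284.1  147.3] delta [-55.6 -53.8   2.7] yaw -0.0 axis [ 0.0095 -0.0212 -0.9997] q6 0.03 w 30.2 F [ 0.4  0.  -0.1]
in dock [-5.200e+00 -1.000e-01  1.473e+02]
[ 422.2 -280.8  302.3] 54.61 30.196428211945932 [ 0.4  0.  -0.1] 66.85
```

```bash
python3 - <<'E'
from h import *
im=np.load('pics/w42.npy')[:,:,::-1]
cv2.imwrite('pics/c42.png',cv2.resize(im[125:270,120:390],None,fx=2.9,fy=2.9,interpolation=cv2.INTER_CUBIC))
E
python3 - <<'E'
from h import *
m=pickle.load(open('pics/w42.pkl','rb'))
D=[428.0,-287.0,-.616]
c=lambda a,b:(120+a/2.9-.33,125+b/2.9-.33)
def d(a,b,z):
  h=atz(m,*c(a,b),z); return Ro.from_euler('z',-D[2]).apply(h-np.r_[D[:2],0]).round(1)
print('orange tail',d(617,80,50),d(732,92,50),'green tail',d(416,101,50),d(532,101,50),'front',d(192,28,44),d(750,30,44))
print('orange grip top corners (z84)',d(662,97,84),d(722,112,84),'grip base', d(652,185,50),d(700,214,50))
# small dots of orange left row vs green left row
print('dots O',[d(*p,50) for p in[(632,115),(627,150),(623,183),(619,217)]],'G',[d(*p,50) for p in[(433,132),(433,167),(434,201),(436,232)]])
E
```

```text
orange tail [-51.9  34.8  50. ] [-49.2  62.3  50. ] green tail [-46.9 -12.7  50. ] [-46.9  14.8  50. ] front [-63.9 -67.   44. ] [-63.4  67.2  44. ]
orange grip top corners (z84) [-51.7  39.   84. ] [-48.7  51.3  84. ] grip base [-26.6  44.4  50. ] [-19.4  56.6  50. ]
dots O [array([-43.6,  38.8,  50. ]), array([-35.2,  37.9,  50. ]), array([-27.1,  37.3,  50. ]), array([-18.6,  36.7,  50. ])] G [array([-39.5,  -8.8,  50. ]), array([-31. ,  -8.9,  50. ]), array([-22.5,  -8.7,  50. ]), array([-14.7,  -8.3,  50. ])]
```

move_arm --deltas '[{"slide": [0,14,0],"yaw": 0,"jaw": 30},{"slide": [0,16,0],"yaw": 0,"jaw": 30},{"slide": [0,14,0],"yaw": 0,"jaw": 30},{"slide": [0,6,0],"yaw": 0,"jaw": 30},{"slide": [0,0,0],"yaw": 0,"jaw": 30},{"slide": [0,0,0],"yaw": 0,"jaw": 30}]'

```text
t: 67.6
tool_pos: [421.4, -224.6, 300.6]
tool_rot: [-1.532, 0.474, -0.492]
contact_force: [0.1, -0.8, -0.5]
width: 29.9
```

```bash
python3 gp.py 423.5 -229.3 80 54.7 3;  python3 -c "
from h import *
look('43',((330,200,430,300),5.6))"
```

```text
t 67.75 grasp pt [ 422.4 -228.2  145.5] delta [  1.1  -1.1 -65.5] yaw 0.0 axis [ 0.0061 -0.0185 -0.9998] q6 0.13 w 30.1 F [ 1.  -0.2  0.2]
in dock [-38.6  44.8 145.5]
[ 421.4 -225.3  300.5] 54.69 30.130578727344155 [ 1.  -0.2  0.2] 67.75
```

move_arm --deltas '[{"slide": [1,-1,-25],"yaw": 0,"jaw": 30},{"slide": [0,0,-18],"yaw": 0,"jaw": 30},{"slide": [0,0,-12],"yaw": 0,"jaw": 30},{"slide": [0,0,0],"yaw": 0,"jaw": 30},{"slide": [0,0,0],"yaw": 0,"jaw": 30}]'

```text
t: 68.35
tool_pos: [422.9, -228.8, 244.8]
tool_rot: [-1.532, 0.475, -0.499]
contact_force: [0.5, 0.3, -0.0]
width: 29.7
```

```bash
python3 gp.py 423.5 -229.3 80 54.7 2;  python3 -c "
from h import *
look('44',((330,200,430,300),5.6),None,(180,160,390,330),3.5)"
```

```text
t 68.45 grasp pt [ 424.4 -232.    90.2] delta [ -0.9   2.7 -10.2] yaw 0.004 axis [ 0.0096 -0.0206 -0.9997] q6 0.13 w 30.1 F [-0.5  0.2 -0. ]
in dock [-34.7  42.9  90.2]
[ 423.  -228.8  245.1] 54.46 30.13679595433509 [-0.5  0.2 -0. ] 68.45
```

move_arm --deltas '[{"slide": [-1.2,2.5,-5],"yaw": 0,"jaw": 30},{"slide": [0,0,-3],"yaw": 0,"jaw": 30},{"slide": [0,0,0],"yaw": 0,"jaw": 30},{"slide": [0,0,0],"yaw": 0,"jaw": 30}]'

```text
t: 68.95
tool_pos: [422.3, -226.1, 238.1]
tool_rot: [-1.533, 0.471, -0.502]
contact_force: [-0.1, 0.2, 0.5]
width: 30.0
```

```bash
python3 gp.py 423.5 -229.3 80 54.7 2
```

```text
t 69.05 grasp pt [ 424.3 -229.6   83.2] delta [-0.8  0.3 -3.2] yaw 0.004 axis [ 0.0129 -0.0223 -0.9997] q6 0.13 w 29.9 F [ 0.9  0.  -0.1]
in dock [-36.2  44.7  83.2]
```

move_arm --deltas '[{"slide": [0,0,0],"yaw": 0,"jaw": 3},{"slide": [0,0,0],"yaw": 0,"jaw": 3},{"slide": [0,0,0],"yaw": 0,"jaw": 3},{"slide": [0,0,0],"yaw": 0,"jaw": 3},{"slide": [0,0,0],"yaw": 0,"jaw": 3},{"slide": [0,0,0],"yaw": 0,"jaw": 3}]' --newtons 40

```text
t: 69.65
tool_pos: [422.5, -226.3, 238.4]
tool_rot: [-1.533, 0.471, -0.502]
contact_force: [0.3, 0.6, 0.5]
width: 6.8
```

```bash
python3 gp.py 423.5 -229.3 80 54.7 0;  python3 -c "
from h import *
look('45',((330,200,430,300),5.6),None,(180,160,390,330),3.5)"
```

```text
t 69.65 grasp pt [ 424.5 -229.8   83.5] delta [-1.   0.5 -3.5] yaw 0.004 axis [ 0.0134 -0.0225 -0.9997] q6 0.13 w 6.8 F [0.3 0.6 0.5]
in dock [-35.9  44.7  83.5]
[ 422.5 -226.3  238.4] 54.48 6.838227870249683 [0.3 0.6 0.5] 69.65
```

move_arm --deltas '[{"slide": [1.2,-0.85,0],"yaw": 0,"jaw": 3},{"slide": [1.2,-0.85,0],"yaw": 0,"jaw": 3}]'

```text
t: 69.95
tool_pos: [424.4, -227.7, 238.4]
tool_rot: [-1.533, 0.472, -0.501]
contact_force: [-1.3, 0.2, 1.4]
width: 7.2
```

move_arm --deltas '[{"slide": [1,-0.7,0],"yaw": 0,"jaw": 3}]'

```text
t: 70.05
tool_pos: [425.3, -228.4, 238.4]
tool_rot: [-1.533, 0.472, -0.5]
contact_force: [-1.1, 1.3, 0.9]
width: 6.9
```

```bash
python3 gp.py 423.5 -229.3 80 54.7 0;  python3 -c "
from h import *
look('46',((330,200,430,300),5.6),None,(180,160,390,330),3.5)"
```

```text
t 70.05 grasp pt [ 427.1 -231.7   83.5] delta [-3.6  2.4 -3.5] yaw 0.004 axis [ 0.0116 -0.0214 -0.9997] q6 0.13 w 6.9 F [-1.1  1.3  0.9]
in dock [-32.7  44.7  83.5]
[ 425.3 -228.4  238.4] 54.49 6.908296927212808 [-1.1  1.3  0.9] 70.05
```

Tails now align (both row ≈230). Push a touch more to feel the stop.

move_arm --deltas '[{"slide": [1.2,-0.85,0],"yaw": 0,"jaw": 3},{"slide": [1.2,-0.85,0],"yaw": 0,"jaw": 3}]'

```text
t: 70.35
tool_pos: [426.3, -229.1, 238.4]
tool_rot: [-1.531, 0.476, -0.496]
contact_force: [-4.3, 3.8, 7.9]
width: 7.2
```

```bash
python3 gp.py 423.5 -229.3 80 54.7 0;  python3 -c "
from h import *
look('47',None,None,(180,160,390,330),3.5)"
```

```text
t 70.35 grasp pt [ 427.4 -232.    83.5] delta [-3.9  2.7 -3.5] yaw 0.003 axis [ 0.0073 -0.0183 -0.9998] q6 0.13 w 7.2 F [-4.3  3.8  7.9]
in dock [-32.3  44.6  83.5]
[ 426.3 -229.1  238.4] 54.51 7.226925101997222 [-4.3  3.8  7.9] 70.35
```

move_arm --deltas '[{"slide": [0,0,0],"yaw": 0,"jaw": 26},{"slide": [0,0,0],"yaw": 0,"jaw": 26},{"slide": [0,0,0],"yaw": 0,"jaw": 26},{"slide": [0,0,8],"yaw": 0,"jaw": 26},{"slide": [0,0,10],"yaw": 0,"jaw": 26},{"slide": [0,0,10],"yaw": 0,"jaw": 26},{"slide": [0,0,10],"yaw": 0,"jaw": 26},{"slide": [0,0,10],"yaw": 0,"jaw": 30},{"slide": [0,0,10],"yaw": 0,"jaw": 30},{"slide": [0,0,0],"yaw": 0,"jaw": 30}]'

```text
t: 71.4
tool_pos: [427.9, -230.2, 303.3]
tool_rot: [-1.533, 0.471, -0.502]
contact_force: [-0.5, -0.4, -0.1]
width: 30.1
```

```bash
python3 gp.py 369.3 -350.8 95 54.7 2;  python3 -c "
from h import *
look('48',((330,200,430,300),5.6),((240,260,310,330),8),(110,170,350,330),3.2)"
```

```text
t 71.5 grasp pt [ 429.1 -233.1  146.8] delta [ -59.8 -117.7  -51.8] yaw 0.004 axis [ 0.0109 -0.0206 -0.9997] q6 0.13 w 29.7 F [-0.5 -0.8 -0.6]
in dock [-30.3  44.6 146.8]
[ 427.4 -229.9  301.8] 54.49 29.657766570911043 [-0.5 -0.8 -0.6] 71.5
```

move_arm --deltas '[{"jaw": 30,"slide": [-12,-23.5,0],"yaw": 0},{"jaw": 30,"slide": [-12,-23.5,0],"yaw": 0},{"jaw": 30,"slide": [-12,-23.5,0],"yaw": 0},{"jaw": 30,"slide": [-12,-23.5,0],"yaw": 0},{"jaw": 30,"slide": [-11,-22,0],"yaw": 0},{"jaw": 30,"slide": [0,0,0],"yaw": 0},{"jaw": 30,"slide": [0,0,0],"yaw": 0},{"jaw": 30,"slide": [0,0,0],"yaw": 0}]'

```text
t: 72.45
tool_pos: [364.9, -347.5, 295.2]
tool_rot: [-1.527, 0.48, -0.487]
contact_force: [-0.5, 0.5, 0.3]
width: 30.0
```

```bash
python3 gp.py 369.3 -350.8 97 54.7; python3 - <<'E'
from h import *
look('50',((330,200,430,300),5.6),((240,260,310,330),8),(110,110,450,400),2)
E
```

```text
t 72.55 grasp pt [ 365.2 -349.   140.4] delta [  4.1  -1.8 -43.4] yaw -0.0 axis [ 0.0011 -0.012  -0.9999] q6 -0.14 w 29.8 F [-0.1 -0.4  0.1]
in dock [-15.4 -86.9 140.4]
[ 365.1 -347.2  295.4] 54.72 29.800849017341434 [-0.1 -0.4  0.1] 72.55
```

View pics/w50.png

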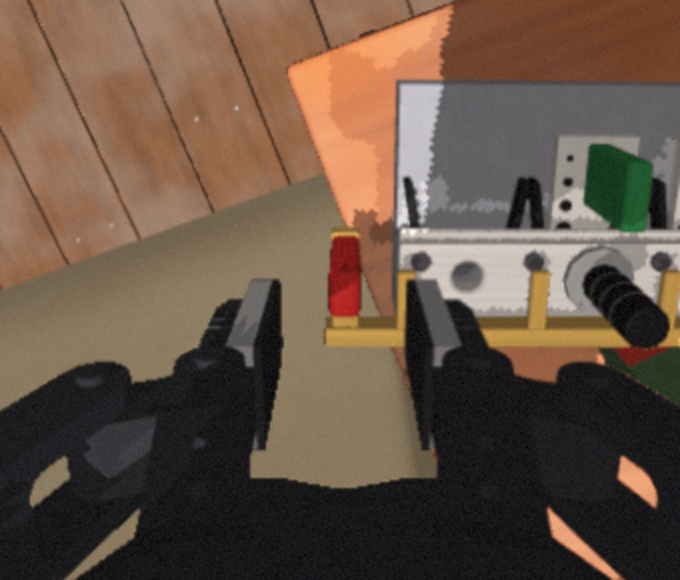

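```bash
ls -t pics | head -4
```

```text
d50.png
d50.npy
s50.png
s50.npy
```

The red handle (about px 345,275) sits centred between the fingers. Bay 2's pin is clear to the right, so I'll go down.

move_arm --deltas '[{"jaw": 30,"slide": [1.5,-0.5,-8],"yaw": 0},{"jaw": 30,"slide": [1.5,-0.5,-8],"yaw": 0},{"jaw": 30,"slide": [1,-0.5,-8],"yaw": 0},{"jaw": 30,"slide": [0,0,-8],"yaw": 0},{"jaw": 30,"slide": [0,0,-6],"yaw": 0},{"jaw": 30,"slide": [0,0,0],"yaw": 0},{"jaw": 30,"slide": [0,0,0],"yaw": 0}]'

```text
t: 73.4
tool_pos: [369.9, -347.6, 253.3]
tool_rot: [-1.528, 0.478, -0.484]
contact_force: [0.1, -0.3, -0.3]
width: 29.8
```

```bash
python3 gp.py 369.3 -350.8 97 54.7
```

```text
t 73.5 grasp pt [ 370.  -349.5   98.6] delta [-0.7 -1.3 -1.6] yaw -0.003 axis [ 7.000e-04 -1.160e-02 -9.999e-01] q6 -0.14 w 30.0 F [ 0.2 -0.2 -0.1]
in dock [-11.2 -84.5  98.6]
```

move_arm --deltas '[{"jaw": 30,"slide": [-0.7,-1.3,-1],"yaw": 0},{"jaw": 0,"slide": [0,0,0],"yaw": 0},{"jaw": 0,"slide": [0,0,0],"yaw": 0},{"jaw": 0,"slide": [0,0,0],"yaw": 0},{"jaw": 0,"slide": [0,0,0],"yaw": 0},{"jaw": 0,"slide": [0,0,0],"yaw": 0}]' --newtons 40

```text
t: 74.1
tool_pos: [369.3, -349.6, 253.5]
tool_rot: [-1.528, 0.477, -0.487]
contact_force: [-0.1, -1.0, -1.3]
width: 8.3
```

move_arm --deltas '[{"jaw": 0,"slide": [1.4,2,0],"yaw": 0},{"jaw": 0,"slide": [1.4,2,0],"yaw": 0},{"jaw": 0,"slide": [1.4,2,0],"yaw": 0},{"jaw": 0,"slide": [0,0,0],"yaw": 0}]'

```text
t: 74.5
tool_pos: [373.5, -343.6, 253.6]
tool_rot: [-1.53, 0.478, -0.487]
contact_force: [-1.2, -1.7, -0.7]
width: 7.9
```

```bash
python3 gp.py 375.1 -342.6 97 54.7
```

```text
t 74.6 grasp pt [ 373.8 -345.7   98.6] delta [ 1.3  3.1 -1.6] yaw -0.001 axis [ 0.002  -0.0137 -0.9999] q6 -0.13 w 8.1 F [-0.6 -0.7 -1. ]
in dock [-10.3 -79.3  98.6]
```

move_arm --deltas '[{"jaw": 0,"slide": [0.8,1.4,0],"yaw": 0},{"jaw": 0,"slide": [0.6,1.2,0],"yaw": 0},{"jaw": 0,"slide": [0.8,1.2,0],"yaw": 0},{"jaw": 0,"slide": [0,0,0],"yaw": 0}]'

```text
t: 75.0
tool_pos: [375.3, -340.9, 253.6]
tool_rot: [-1.534, 0.48, -0.488]
contact_force: [0.1, -0.7, -1.5]
width: 7.9
```

```bash
python3 gp.py 375.1 -342.6 97 54.7
```

```text
t 75.1 grasp pt [ 375.2 -343.7   98.6] delta [-0.1  1.1 -1.6] yaw 0.0 axis [-4.000e-04 -1.820e-02 -9.998e-01] q6 -0.12 w 8.1 F [-1.3 -3.3 -1.2]
in dock [-10.3 -76.8  98.6]
```

move_arm --deltas '[{"jaw": 0,"slide": [0.7,1.0,0],"yaw": 0},{"jaw": 0,"slide": [0.9,1.2,0],"yaw": 0},{"jaw": 0,"slide": [0.9,1.2,0],"yaw": 0}]'

```text
t: 75.4
tool_pos: [376.3, -339.6, 253.6]
tool_rot: [-1.543, 0.485, -0.488]
contact_force: [-5.2, -6.9, -2.6]
width: 7.8
```

```bash
python3 gp.py 375.1 -342.6 97 54.7
```

```text
t 75.5 grasp pt [ 375.3 -343.6   98.6] delta [-0.2  1.  -1.6] yaw 0.003 axis [-0.0063 -0.0259 -0.9996] q6 -0.11 w 8.1 F [-3.5 -6.9 -1.2]
in dock [-10.3 -76.6  98.6]
```

The force rose to 8 N and the grip stopped moving, so the bar is at its end stop. I'll release and rise.

move_arm --deltas '[{"jaw": 0,"slide": [-0.8,-1.1,0],"yaw": 0},{"jaw": 25,"slide": [0,0,0],"yaw": 0},{"jaw": 25,"slide": [0,0,0],"yaw": 0},{"jaw": 25,"slide": [0,0,0],"yaw": 0},{"jaw": 25,"slide": [0,0,8],"yaw": 0},{"jaw": 25,"slide": [0,0,8],"yaw": 0},{"jaw": 25,"slide": [0,0,8],"yaw": 0},{"jaw": 25,"slide": [0,0,10],"yaw": 0},{"jaw": 25,"slide": [0,0,20],"yaw": 0},{"jaw": 25,"slide": [0,0,25],"yaw": 0}]'

```text
t: 76.5
tool_pos: [375.4, -338.3, 335.8]
tool_rot: [-1.537, 0.486, -0.483]
contact_force: [0.5, -0.5, 1.4]
width: 25.4
```

move_arm --deltas '[{"jaw": 25,"slide": [0,10,20],"yaw": 0},{"jaw": 25,"slide": [-5,20,10],"yaw": 0},{"jaw": 25,"slide": [-5,20,10],"yaw": 0},{"jaw": 25,"slide": [-5,20,0],"yaw": 0},{"jaw": 25,"slide": [0,10,0],"yaw": 0},{"jaw": 25,"slide": [0,0,0],"yaw": 0},{"jaw": 25,"slide": [0,0,0],"yaw": 0}]'

```text
t: 77.2
tool_pos: [360.9, -257.4, 388.2]
tool_rot: [-1.544, 0.474, -0.498]
contact_force: [-0.6, 0.0, -0.2]
width: 25.2
```

```bash
python3 - <<'E'
from h import *
look('51',((330,200,430,300),5.6),((240,260,310,330),8),(60,60,500,400),1.8)
import pickle,numpy as np
m=pickle.load(open('pics/w51.pkl','rb'))
E
grep -n "def " h.py
```

```text
[ 360.9 -257.4  388.2] 54.56 25.210223016490662 [-0.6  0.  -0.2] 77.2
3:def snap(n,f,crop=None,scale=1):
9:def ray(m,u,v):
14:def atz(m,u,v,z):
16:def proj(m,X):
21:def fit(obs,p0,free=None):
23:    def W(p,X):
26:    def r(p): return np.concatenate([proj(m,W(p,X))[0]-np.array(uv) for m,X,uv in obs])
28:def tool():
31:def W(p,X):
35:def look(tag,s=None,d=None,w=None,ws=1):
40:def settle(n=4):
```

View pics/w51.png

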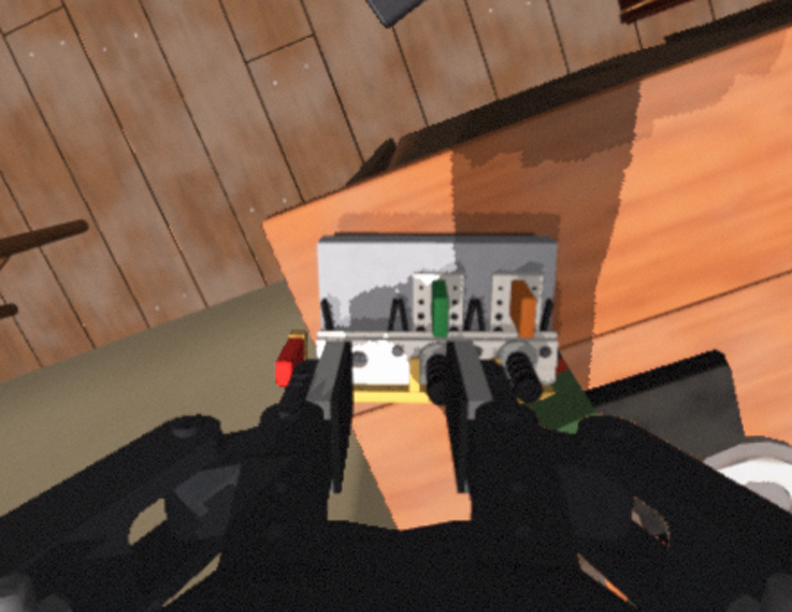

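View pics/d51.png

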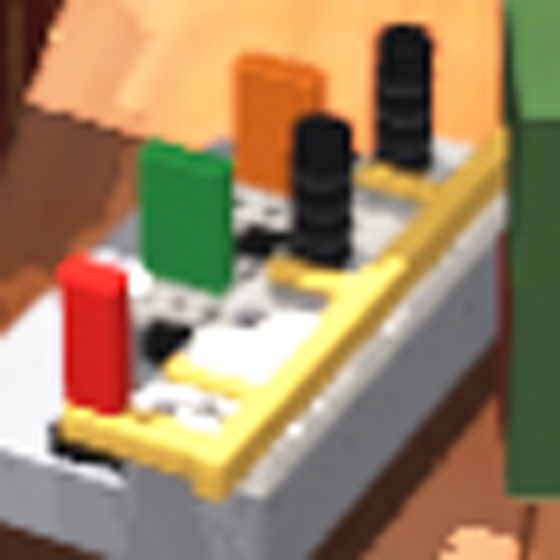

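View pics/s51.png

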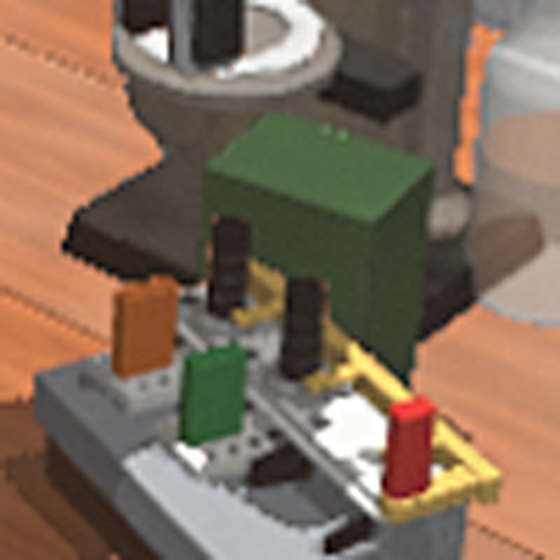

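```bash
python3 - <<'E'
from h import *
import pickle,numpy as np,cv2,glob
m=pickle.load(open('pics/w51.pkl','rb'))
print(m.keys() if isinstance(m,dict) else type(m))
ds=lambda x,y,z:[428+.816*x+.578*y,-287-.578*x+.816*y,z]
P={'hL':ds(-11.5,-72,105),'hR':ds(-11.5,-81,105),'gtail':ds(-47,0,50),'otail':ds(-47,44,50),'tab1':ds(0,31,72)}
from bench import camera_model
for k,X in P.items():
    print(k,proj(m,np.array([X])).round(1),proj(camera_model('side'),np.array([X])).round(1))
import os
print([f for f in os.listdir('pics') if '51' in f])
E
python3 - <<'E'
import sys; sys.path.insert(0,'.')
import cv2,numpy as np,os
os.chdir('.')
f='pics/w51.npy'
if os.path.exists(f):
    a=np.load(f); c=a[180:300,195:405]; cv2.imwrite('pics/w51c.png',cv2.cvtColor(cv2.resize(c,None,fx=3.8,fy=3.8,interpolation=cv2.INTER_CUBIC),cv2.COLOR_RGB2BGR))
E
```

```text
dict_keys(['intrinsics', 'k1', 'R', 't'])
hL [[221.7 268.6]] [[252.4 291.8]]
hR [[211.6 268.4]] [[249.6 294.5]]
gtail [[302.2 212.4]] [[256.1 292.9]]
otail [[346.1 212.6]] [[267.6 281.6]]
tab1 [[334. 265.]] [[286.8 281.2]]
['w51.png', 'w51.npy', 'w51.pkl', 'd51.png', 'd51.npy', 's51.npy', 's51.png']
```

```bash
ls pics/*51*
```

```text
pics/d51.npy
pics/d51.png
pics/s51.npy
pics/s51.png
pics/w51.npy
pics/w51.pkl
pics/w51.png
pics/w51c.png
```

View pics/w51c.png

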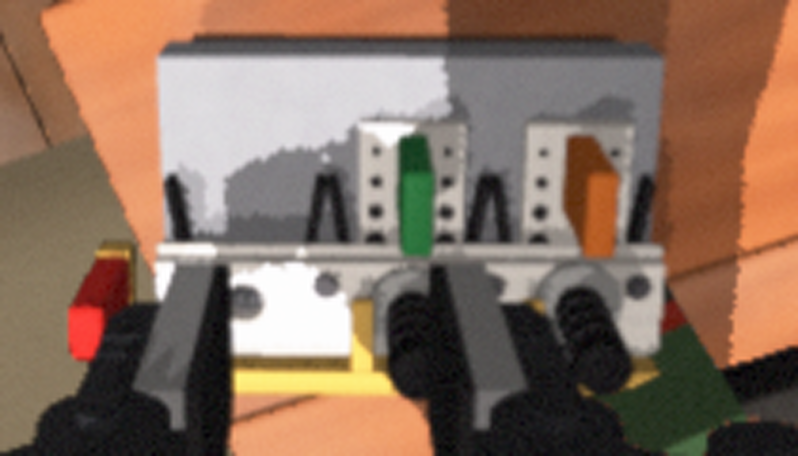

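The handle top spans px 213–222 (predicted for a locked bar: 212–222). The plate tails are at rows 212.1 (green) and 212.6 (orange), against 212.4 and 212.6 predicted for home. One last look at the whole scene before I hand in.

```bash
python3 -c "
import numpy as np,cv2
a=np.load('pics/s51.npy');cv2.imwrite('pics/s51f.png',cv2.cvtColor(cv2.resize(a,None,fx=1.4,fy=1.4),cv2.COLOR_RGB2BGR))"
```

```text
(no output)
```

View pics/s51f.png

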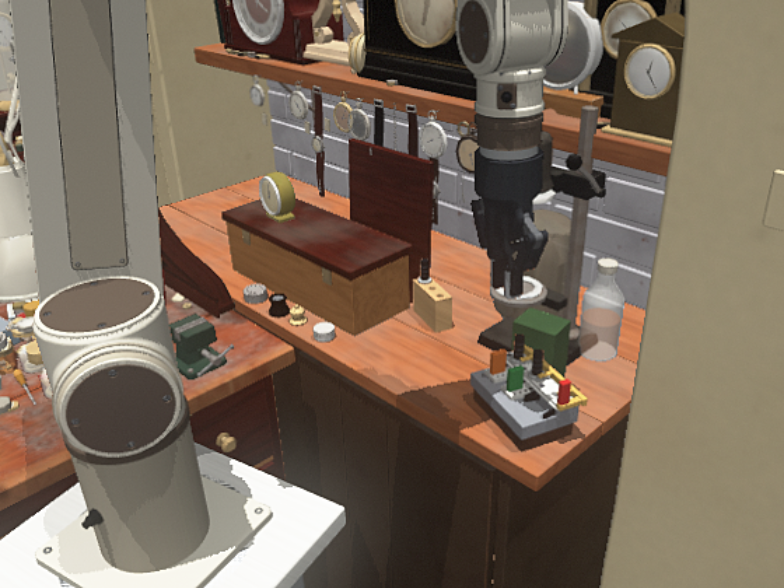

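The picture shows the four bystanders in their row (about px 255–325, 295–330), the spare pin in the stand (425,270), and the arm clear of the dock. Handing in.

```bash
python3 -c "
from bench import arm
print(arm.job_done())"
```

```text
the job is handed in; nothing more can be done
None
```

The gauge plates are away and locked in the dock, and I handed the job in at about 77 s of the 210 s. Only the green and orange plates were there; blue was absent.

I slid the lock bar fully right, pushed the orange plate home in bay 1 and the green one in bay 2, and pinned both. I then slid the bar fully back left. It stopped against its end at about 8 N. The third pin stays in the stand and bay 3 is empty.

**One upset:** after pinning, the orange plate was knocked askew and pulled back about 3.6 mm. I squared it and pushed it back to the stop before locking.

**Last checks** (pictures taken just before handing in):
- **Plates:** both tails are within about half a pixel of where a fully home plate should show.
- **Pins:** both stand upright with their collars on the bridge and the bar's tabs beside the heads, over the collars.
- **Lock bar:** the handle is within 2 px of its locked position.
- **Bystanders:** all four still stand in their row. I checked this by eye only, not by measurement.

No check failed or disagreed.

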